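# Wipe the curio shelf clean and pile the risers on it

### The job

Clean the display shelf: with the scraper block, wipe every cork chip off the panel over its open front edge into the brass catch trough, without the gripper's fingers touching chips on the panel. When the panel is clear, stack all the dark wooden risers flat in one squarely aligned pile inside the brass outline on the panel, long sides matching the outline's, and see that the scraper block ends up standing on its rest pad, centred and lengthwise as it began. Do not disturb the flatiron or the thimbles.

Things in the scene. Friction and masses are not known exactly. Their poses are not given: they have to be found in the camera images.
- shelf: fixed display shelf, origin at its centre at table height, x to its back (away from the robot at yaw 0). Stone panel 240 (x) by 250 (y) mm, top 50 mm above the table; green glass rails 10 mm thick, 14 mm high on both sides and the back, so the clear panel spans x -120 to +110, y -115 to +115 mm. The front edge (x = -120 mm) is open
- trough (a point): centre of the inner floor of the fixed brass catch trough below the panel's open front edge; inside it spans 100 mm along shelf x (from the edge outward) and 268 mm along shelf y; floor 6 mm, walls 36 mm above the table
- mark (a point): centre of the thin brass outline inlaid in the panel (74 mm along shelf x, 110 mm along shelf y), above the shelf's centre, at the panel's top face
- rest: fixed flat rubber rest pad 160 (x) by 70 (y) by 6 mm on the table, origin at the centre of its underside
- rest_top (a point): centre of the rest pad's top face
- scraper: loose scraper block, origin at the centre of its underside: grey sole 120 (x) by 44 (y) by 20 mm, on it a wooden grip rib 106 (x) by 28 (y) mm that reaches 64 mm above the underside; 220 g. It starts on the rest pad, lengthwise along the pad's x (either way round)
- riser1: loose dark wooden display riser, a flat slab 100 (x) by 66 (y) by 14 mm, origin at the centre of its underside, about 120 g; all risers are alike and either face may be up, 3 or 4 are present
- riser2: loose dark wooden display riser, a flat slab 100 (x) by 66 (y) by 14 mm, origin at the centre of its underside, about 120 g; all risers are alike and either face may be up, 3 or 4 are present
- riser3: loose dark wooden display riser, a flat slab 100 (x) by 66 (y) by 14 mm, origin at the centre of its underside, about 120 g; all risers are alike and either face may be up, 3 or 4 are present
- riser4: loose dark wooden display riser, a flat slab 100 (x) by 66 (y) by 14 mm, origin at the centre of its underside, about 120 g; all risers are alike and either face may be up, 3 or 4 are present
- chip1: loose chunky cork chip about 25 by 19 by 13 mm, origin at the centre of one face, 12 g; 4 to 8 are present, at first lying on the panel
- chip2: loose chunky cork chip about 25 by 19 by 13 mm, origin at the centre of one face, 12 g; 4 to 8 are present, at first lying on the panel
- chip3: loose chunky cork chip about 25 by 19 by 13 mm, origin at the centre of one face, 12 g; 4 to 8 are present, at first lying on the panel
- chip4: loose chunky cork chip about 25 by 19 by 13 mm, origin at the centre of one face, 12 g; 4 to 8 are present, at first lying on the panel
- chip5: loose chunky cork chip about 25 by 19 by 13 mm, origin at the centre of one face, 12 g; 4 to 8 are present, at first lying on the panel
- chip6: loose chunky cork chip about 25 by 19 by 13 mm, origin at the centre of one face, 12 g; 4 to 8 are present, at first lying on the panel
- chip7: loose chunky cork chip about 25 by 19 by 13 mm, origin at the centre of one face, 12 g; 4 to 8 are present, at first lying on the panel
- chip8: loose chunky cork chip about 25 by 19 by 13 mm, origin at the centre of one face, 12 g; 4 to 8 are present, at first lying on the panel
- flatiron: bystander: miniature cast iron flatiron 70 by 44 by 50 mm, standing beyond the work; origin at its underside
- pink_thimble: bystander: pink porcelain thimble 25 mm wide, 28 mm high, standing beyond the work; origin at its underside
- silver_thimble: bystander: silver thimble 25 mm wide, 28 mm high, standing beyond the work; origin at its underside
Mind the look-alikes: they are no part of the job. Leave any green look-alike of the riser2 alone. What is shaped like the riser3 but turquoise is not meant.

How it is judged:
By the outcome, as a careful person would: the job done as asked, in the order asked, and still so for the second after the job is handed in, with the robot touching nothing.
Of chip1, chip2, chip3, chip4, chip5, chip6, chip7, chip8 only 4 to 8 are there at a start; the rules pass over those that are not, and their reading is None.
Of riser1, riser2, riser3, riser4 only 3 to 4 are there at a start; the rules pass over those that are not, and their reading is None.
At some moment in a run one of scraper, riser1, riser2, riser3, riser4 may be knocked a few centimetres aside while the robot is not near it.
Once in a run the grip may slacken for a moment while it holds something.
It also fails if it takes over 210 s, if anything falls off the work surface, if the arm or the gripper's body presses on something with over 40 N, if the wrist force passes 120 N, or if a joint passes its speed limit or range.

### The arm

A 6-joint arm with a two-finger parallel gripper is mounted at the origin on the work surface. World frame = base frame: x ahead of the robot, y to its left, z up, the work surface at z = 0. Lengths are in m, angles in rad, forces in N, time in s.
With the tool pointing down it reaches from about 0.25 to 0.775 m from the base axis. Payload 4 kg.
Tool frame: the origin (TCP) lies on the centre line of the jaws, within the pads' length; the fingertips stand 22 mm ahead of it and the grasp point (between the pads) lies 3 mm ahead of it; z points along the fingers, y is the direction in which the jaws open and shut (so a half turn about z gives the same grasp; the last joint's range is limited). The gripper opens to 94 mm and grips with 3 to 60 N. Pads are 16 mm wide; open, the fingers measure 119 mm over their backs; the gripper's body (75 mm by 177 mm) begins 78 mm behind the grasp point.
Start: joints at [1.106, 0.087, 1.371, -0, 1.684, -0.103], TCP at [0.195, 0.514, 0.228] pointing down, gripper open.
Joint ranges: [-3.1, 3.1], [-0.76, 2.03], [0.27, 2.55], [-1.08, 4.22], [0.17, 2.65], [-2.57, 2.57]. Speed limits (rad/s): [2.79, 2.79, 3.14, 3.14, 3.14, 3.14].

### API

Orientations are given as [roll, pitch, yaw] about the fixed x, y, z axes, in that order (R = Rz(yaw) Ry(pitch) Rx(roll)).
In Python, from bench import robot gives the robot as it stands. The module is installed in compiled form; this text tells all that it offers.
- The arm moves only by the shell command python3 -m inch 'ROWS'. ROWS is JSON, a list of rows, each an object with "linear": the shift along the world's x, y, z scaled (see below), a list of three; "twist": the turn about the world's z scaled (see below); "gripper": the opening, from 0 (shut) to 1 (fully open). In form: [{"linear": [x, y, z], "twist": twist, "gripper": gripper}, ...]. A call has 1 to 10 rows; each row is the pose to reach, as a shift and turn from the pose commanded when the call began; what a row does not reach only later rows make up. The controller multiplies each number of a shift by 0.1 m and each number of a turn by 60 degrees. A row lasts 1/12 s, in which the tool goes at most 41.7 mm and 7.16 degrees, less where a joint would pass 70% of its speed; a pose out of reach is approached as far as the arm can. A call with a number of a shift or a turn outside -1 to 1 is refused whole. A call with a gripper value outside its range is refused whole. The fingers move at their own pace and stop on an object; the grip force is fixed at half the most. Time passes only in rows, so rows that repeat a pose let the fingers close. It gives the time, the measured TCP pose, the force and the opening at its end, in the units of the state.
- robot.get_obs(): the state, without advancing time (a new reading comes with each control period).
- robot.snapshot(name): name is "side" or "top" or "wrist"; returns a dict with "image" (400x640x3 uint8, red, green, blue), "depth" (400x640 float32, m along the optical axis (not along the pixel's ray), 0 where there is no reading), "mtx" (3x3 intrinsics, pixels), "rvec" (rotation vector, rad) and "tvec" (3), from world to camera coordinates, as OpenCV has them; the wrist camera has in their place "hand_eye" (4x4, takes a point from camera to tool coordinates, whose origin is the TCP and whose axes are the flange's). Camera axes: x right, y down, z forward; pixel columns grow to the right and rows downward; lengths in m; the calibration is good to about 2 mm. A picture is of the moment at which its call begins: read the wrist's pose just before it.
- robot.close_job(): hands the job in, once; it reports no verdict.
The state is a dict: "time": time; "joint_positions": joint angles; "qvel": joint speeds; "joint_torque": joint torques, N m; "tool_pos": TCP position; "ee_rot": TCP orientation; "wrist_force": force on the tool from outside, world axes, zero at the start; "wrist_torque": the same for the moment, N m; "width": finger opening in m.
Only numpy, scipy, OpenCV 4.12 (cv2) and the standard library are available. Lean on these libraries where they do the work, as an engineer would, in place of code of your own. Each camera call takes 0.05 s, during which the arm holds its last target.

## Working session

There is one attempt and no reset: what is moved stays moved. The work goes in short steps, Python scripts to look and compute and a shell command to move; the robot and the scene stay as the last step left them, time stands still between calls to the robot, and variables do not carry over. Pictures are saved under pics/ and viewed, and the job is handed in when it is done.

```bash
ls; mkdir -p pics
cat > h.py <<'E'
import numpy as np, cv2
from bench import robot
def snap(n,fn=None):
    s=robot.snapshot(n)
    if fn: cv2.imwrite('pics/'+fn,s['image'][:,:,::-1])
    return s
def w2c(s):
    R,_=cv2.Rodrigues(np.array(s['rvec'],float)); return R,np.array(s['tvec'],float).reshape(3)
def pix(s,u,v,z=None):
    """world point from pixel; with z uses plane, else depth"""
    K=np.array(s['mtx']);R,t=w2c(s)
    r=np.linalg.inv(K)@np.array([u,v,1.])
    if z is None:
        d=s['depth'][int(v),int(u)]; return R.T@(r*d-t)
    c=-R.T@t; d=R.T@r
    return c+d*(z-c[2])/d[2]
def cloud(s):
    K=np.array(s['mtx']);R,t=w2c(s)
    d=s['depth'];v,u=np.indices(d.shape)
    p=np.stack([(u-K[0,2])/K[0,0]*d,(v-K[1,2])/K[1,1]*d,d],-1)
    return (p-t)@R
E
python3 - <<'E'
from h import *
print(robot.get_obs())
for n in ['side','top','wrist']:
    s=snap(n,n+'0.png'); print(n,s['mtx'], s.get('rvec'),s.get('tvec'),s.get('hand_eye'))
E
```

```text
pics
{'time': 0.0, 'joint_positions': array([ 1.10591003e+00,  8.79682239e-02,  1.37222956e+00, -1.68565456e-05,
        1.68359327e+00, -1.03103657e-01]), 'qvel': array([-5.75996445e-04,  6.43189952e-04,  1.27217612e-03, -1.89722430e-04,
        2.53785353e-04,  6.52052604e-05]), 'joint_torque': array([-5.72494355e-04, -3.40186393e+01, -3.02427542e+01,  7.18472991e-02,
        3.32072668e-02, -1.60323107e-04]), 'tool_pos': array([0.19445747, 0.51395006, 0.22630943]), 'ee_rot': array([-3.13940420e+00, -2.09597325e-04,  2.77980791e+00]), 'wrist_force': array([-0.05273082, -0.51198628,  0.50869251]), 'wrist_torque': array([ 0.011625  , -0.02871245, -0.0142113 ]), 'width': 0.09364687337757333}
side [[420.90242604   0.         311.68311549]
 [  0.         420.90242604 208.33242246]
 [  0.           0.           1.        ]] [ 2.10493346 -0.80835593  0.37118351] [-0.35519141  0.30672963  1.07779315] None
top [[491.30733737   0.         328.79774398]
 [  0.         491.30733737 198.91615442]
 [  0.           0.           1.        ]] [ 2.19302238 -2.17837469  0.10136777] [0.02254821 0.5439581  1.31078548] None
wrist [[305.80921294   0.         326.02271169]
 [  0.         305.80921294 201.18736605]
 [  0.           0.           1.        ]] None None [[-1.38994677e-04 -9.57229894e-01 -2.89328378e-01  8.41624802e-02]
 [ 9.99999977e-01 -8.66123629e-05 -1.93851469e-04  4.07415648e-04]
 [ 1.60501006e-04 -2.89328398e-01  9.57229885e-01 -1.56866388e-01]
 [ 0.00000000e+00  0.00000000e+00  0.00000000e+00  1.00000000e+00]]
```

View pics/top0.png

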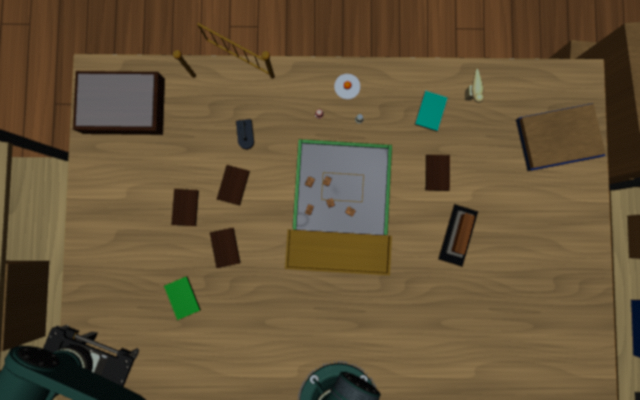

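View pics/side0.png

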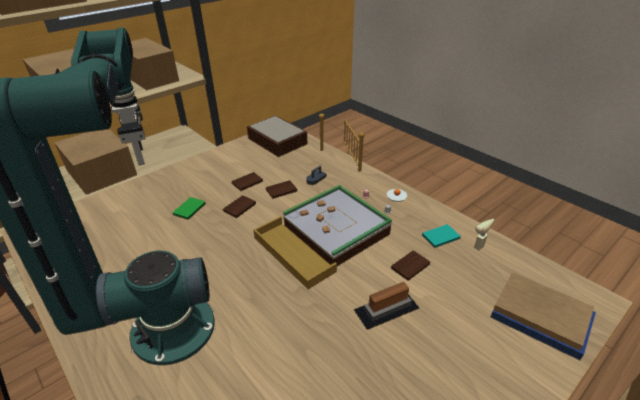

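View pics/wrist0.png

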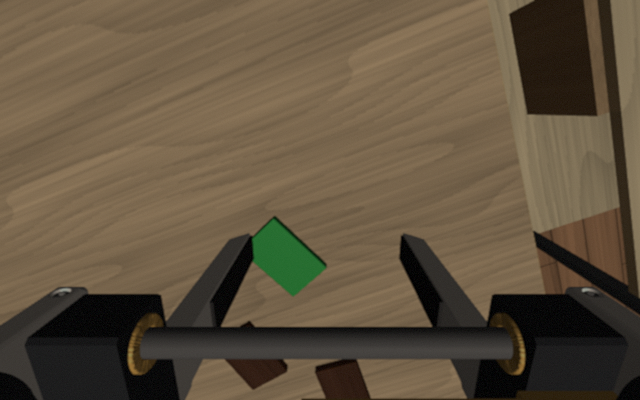

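The top view shows the shelf at about (343,187), the trough below it, and the scraper on its pad at (459,235). There are four dark risers, at (233,185), (185,207), (225,247) and (437,172), and chips at the left of the panel. I'll enlarge and measure.

Run:
```python
from h import *
s=snap('top')
im=s['image'][:,:,::-1]
c=im[130:280,280:400]; cv2.imwrite('pics/t1.png',cv2.resize(c,None,fx=4,fy=4,interpolation=cv2.INTER_CUBIC))
c=im[150:320,160:490]; cv2.imwrite('pics/t2.png',cv2.resize(c,(800,412),interpolation=cv2.INTER_CUBIC))
P=cloud(s)
# risers: dark brown at z 0.014
hsv=cv2.cvtColor(np.ascontiguousarray(im),cv2.COLOR_BGR2HSV)
for (u,v) in [(233,185),(185,207),(225,247),(437,172)]:
    m=((hsv[...,2]<75)).astype(np.uint8); 
    n,l,st,ce=cv2.connectedComponentsWithStats(m)
    k=l[v,u]; ys,xs=np.where(l==k)
    W=np.array([pix(s,a,b,0.014)[:2] for a,b in zip(xs,ys)])
    r=cv2.minAreaRect((W*1000).astype(np.float32)); print('riser',r,len(xs),P[v,u])
for (u,v) in [(343,187),(340,250),(459,235),(463,230)]: print(P[v,u],im[v,u])
```

```text
riser ((581.2507934570312, 288.0373840332031), (65.59373474121094, 97.06731414794922), 75.17140197753906) 854 [0.58079332 0.2879744  0.01264164]
riser ((519.5213012695312, 417.05908203125), (67.04936218261719, 98.75154113769531), 87.66300964355469) 896 [0.5195038  0.41599189 0.01559981]
riser ((411.0804748535156, 306.4045104980469), (98.4947509765625, 65.88853454589844), 11.995285987854004) 895 [0.41205524 0.30671053 0.00830016]
riser ((619.6371459960938, -270.86883544921875), (65.96672058105469, 98.05846405029297), 89.22028350830078) 859 [ 0.62012619 -0.26969206  0.01873031]
[ 0.57338155 -0.01099807  0.05205498] [124 117 114]
[ 0.4057758  -0.00533904  0.00657285] [ 29  86 112]
[ 0.44797443 -0.31392974  0.06770409] [17 40 71]
[ 0.46099392 -0.32339206  0.0720016 ] [23 47 80]
```

View pics/t1.png

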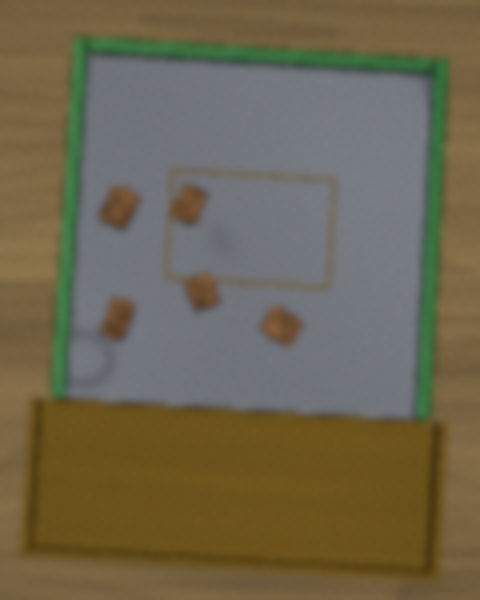

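View pics/t2.png

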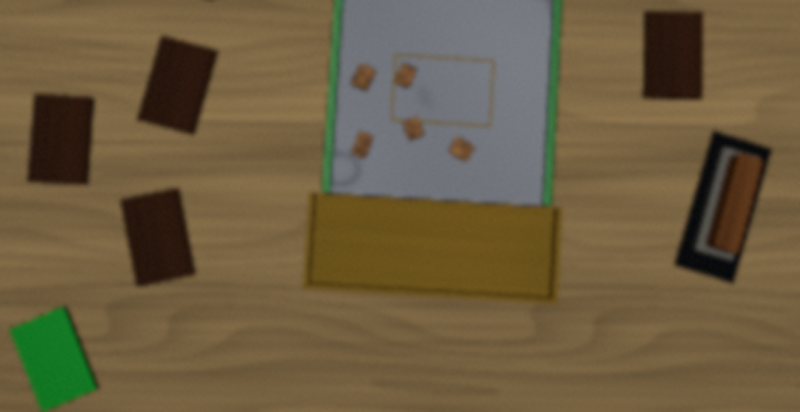

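Five chips show in the enlarged crop, at (120,207), (188,204), (202,292), (118,318) and (281,326). Next I'll fit the shelf, scraper and chip poses.

Run:
```python
from h import *
from scipy.optimize import least_squares
s=snap('top')
f=lambda u,v,z:pix(s,280+(u+.5)/4-.5,130+(v+.5)/4-.5,z)[:2]
pts=[((80,38),(.12,.125),.064),((447,60),(.12,-.125),.064),((170,169),(.037,.055),.05),((336,178),(.037,-.055),.05),((330,288),(-.037,-.055),.05),((165,280),(-.037,.055),.05),((64,399),(-.12,.115),.05),((419,420),(-.12,-.115),.05)]
W=np.array([f(*p,z) for p,_,z in pts]); L=np.array([l for _,l,_ in pts])
def T(q,L):
    c,n=np.cos(q[2]),np.sin(q[2]); return L@np.array([[c,n],[-n,c]])+q[:2]
r=least_squares(lambda q:(T(q,L)-W).ravel(),[.57,0,0]); q=r.x
print('shelf',q,np.degrees(q[2])); print((r.fun.reshape(-1,2)*1000).round(1))
for c in [(120,207),(188,204),(202,292),(118,318),(281,326)]:
    w=f(*c,.06)-q[:2]; a=-q[2]; print('chip',(np.array([[np.cos(a),-np.sin(a)],[np.sin(a),np.cos(a)]])@w*1000).round(0))
im=s['image'][:,:,::-1]
cv2.imwrite('pics/t3.png',cv2.resize(im[195:275,430:490],(600,800)[:2] and (450,600),interpolation=cv2.INTER_CUBIC))
```

```text
shelf [ 0.57371838 -0.00958405 -0.05232102] -2.9977734944462044
[[ 1.3  4. ]
 [ 0.9 -2.2]
 [-0.2 -1.4]
 [-0.8 -0.4]
 [-1.  -0.5]
 [ 0.2 -0.3]
 [-0.3 -2. ]
 [-0.   2.8]]
chip [ 9. 88.]
chip [13. 43.]
chip [-44.  30.]
chip [-65.  84.]
chip [-64. -23.]
```

View pics/t3.png

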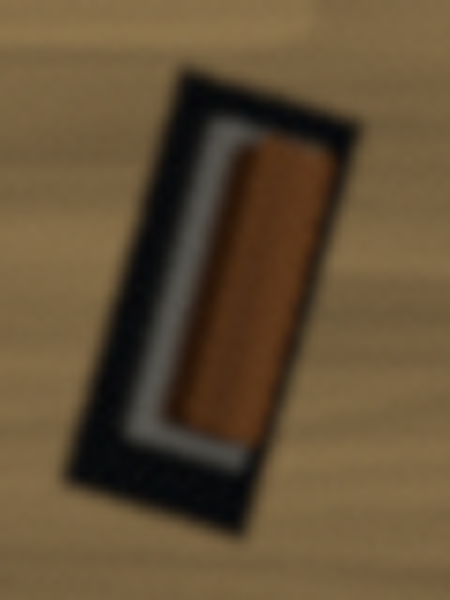

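The pad corners in this crop are (185,68), (360,125), (243,537) and (65,482). The rib top spans from about (298,140) to (215,432).

Run:
```python
from h import *
from scipy.optimize import least_squares
s=snap('top')
f=lambda u,v,z:pix(s,430+(u+.5)/7.5-.5,195+(v+.5)/7.5-.5,z)[:2]
P=np.array([f(*p,.006) for p in [(185,68),(360,125),(243,537),(65,482)]])
print('pad',P.mean(0)); e=P[0]+P[1]-P[2]-P[3]; print(np.degrees(np.arctan2(e[1],e[0])), np.linalg.norm(e)/2, np.linalg.norm(P[0]-P[1]))
R=np.array([f(*p,.070) for p in [(262,132),(337,155),(250,445),(175,422)]])
print('rib',R.mean(0)); e=R[0]+R[1]-R[2]-R[3]; print(np.degrees(np.arctan2(e[1],e[0])), np.linalg.norm(e)/2, np.linalg.norm(R[0]-R[1]))
C=cloud(s); sub=C[200:270,435:485].reshape(-1,3); m=(sub[:,2]>.05); print(m.sum(), np.median(sub[m],0)); r=cv2.minAreaRect((sub[m][:,:2]*1000).astype(np.float32)); print(r)
```

```text
pad [ 0.44898173 -0.32838582]
-16.863203545383293 0.15739746607179453 0.06724914662857195
rib [ 0.45331504 -0.32572106]
-17.59437596594257 0.10576738230951528 0.02727900250366745
505 [ 0.4531583  -0.3240606   0.07063054]
((423.0606384277344, -163.675048828125), (101.91706848144531, 398.39227294921875), 10.732440948486328)
```

```bash
python3 -m inch '[{"linear":[0.29,-0.93,0],"twist":0,"gripper":1},{"linear":[0.29,-0.93,0],"twist":0,"gripper":1},{"linear":[0.29,-0.93,0],"twist":0.06,"gripper":1}]'
python3 -m inch '[{"linear":[0.29,-0.93,0],"twist":0,"gripper":1},{"linear":[0.29,-0.93,0],"twist":0,"gripper":1},{"linear":[0.29,-0.93,0],"twist":0,"gripper":1}]'
python3 -m inch '[{"linear":[0.29,-0.93,0],"twist":0,"gripper":1},{"linear":[0.29,-0.93,0],"twist":0,"gripper":1},{"linear":[0.29,-0.93,0],"twist":0,"gripper":1}]'
python3 -m inch '[{"linear":[0.29,-0.93,0],"twist":0,"gripper":1},{"linear":[0.29,-0.93,0],"twist":0,"gripper":1},{"linear":[0.29,-0.93,0],"twist":0,"gripper":1}]'
python3 -m inch '[{"linear":[0.29,-0.93,0],"twist":0,"gripper":1},{"linear":[0.29,-0.93,0],"twist":0,"gripper":1},{"linear":[0.29,-0.93,0],"twist":0,"gripper":1}]'
python3 -c "
from h import *
print(robot.get_obs()['joint_positions'])"
```

```text
time: 0.55
tool_pos: [0.2243, 0.4181, 0.2271]
ee_rot: [-3.139, 0.001, 2.842]
wrist_force: [0.0, 0.7, 0.2]
width: 0.0939
time: 0.8
tool_pos: [0.2533, 0.3249, 0.2276]
ee_rot: [-3.14, 0.002, 2.84]
wrist_force: [0.3, 1.1, 0.1]
width: 0.0942
time: 1.05
tool_pos: [0.2824, 0.2319, 0.2277]
ee_rot: [-3.141, 0.002, 2.839]
wrist_force: [0.2, 1.1, 0.0]
width: 0.0941
time: 1.3
tool_pos: [0.3114, 0.1387, 0.2277]
ee_rot: [-3.14, 0.002, 2.838]
wrist_force: [-0.1, 0.0, 0.0]
width: 0.0942
time: 1.55
tool_pos: [0.3404, 0.0454, 0.2276]
ee_rot: [-3.14, 0.002, 2.837]
wrist_force: [0.0, -0.5, 0.7]
width: 0.0937
[-0.03090549 -0.39141902  1.7856951  -0.0022475   1.74607008 -1.29786426]
```

```bash
python3 -m inch '[{"linear":[0.28,-0.93,0],"twist":0,"gripper":1},{"linear":[0.28,-0.93,0],"twist":0,"gripper":1},{"linear":[0.28,-0.93,0],"twist":0,"gripper":1}]'
python3 -m inch '[{"linear":[0.28,-0.93,0],"twist":0,"gripper":1},{"linear":[0.28,-0.93,0],"twist":0,"gripper":1},{"linear":[0.28,-0.93,0],"twist":0,"gripper":1}]'
python3 -m inch '[{"linear":[0.28,-0.93,0],"twist":0,"gripper":1},{"linear":[0.28,-0.93,0],"twist":0,"gripper":1},{"linear":[0.28,-0.93,0],"twist":0,"gripper":1}]'
python3 -m inch '[{"linear":[0.28,-0.92,0],"twist":0,"gripper":1},{"linear":[0.28,-0.92,0],"twist":0,"gripper":1},{"linear":[0.28,-0.92,0],"twist":0,"gripper":1},{"linear":[0.28,-0.92,0],"twist":0,"gripper":1}]'
python3 -c "
from h import *
o=robot.get_obs();print(o['tool_pos'],o['ee_rot'])
s=snap('wrist','w1.png')
s=snap('top','top1.png')"
```

```text
time: 1.8
tool_pos: [0.3682, -0.0478, 0.2274]
ee_rot: [-3.14, 0.001, 2.838]
wrist_force: [-0.2, -0.7, 0.5]
width: 0.0941
time: 2.05
tool_pos: [0.3962, -0.1408, 0.2271]
ee_rot: [-3.14, 0.0, 2.838]
wrist_force: [0.7, 0.0, 0.4]
width: 0.0939
time: 2.3
tool_pos: [0.4242, -0.2334, 0.2268]
ee_rot: [-3.14, -0.0, 2.839]
wrist_force: [-0.5, 0.8, 0.3]
width: 0.0942
time: 2.63
tool_pos: [0.4518, -0.3234, 0.2262]
ee_rot: [3.141, -0.002, 2.84]
wrist_force: [-0.9, 0.8, -0.8]
width: 0.0944
[ 0.45183986 -0.32340137  0.22618089] [ 3.14064425e+00 -2.02461396e-03  2.83991366e+00]
```

View pics/w1.png

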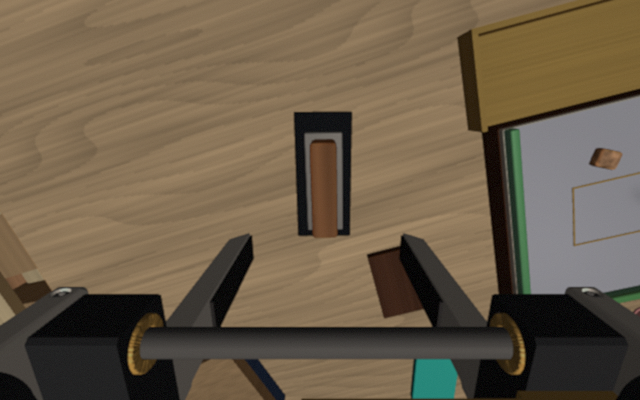

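The scraper sits in the middle of the wrist picture, with the rib top from about (323,140) to (325,236) and upright, so the jaws are aligned. Now its position from this view.

```bash
cat >> h.py <<'E'
from scipy.spatial.transform import Rotation as Ro
def wpix(s,o,u,v,z):
    K=np.array(s['mtx']);H=np.array(s['hand_eye'])
    R=Ro.from_euler('xyz',o['ee_rot']).as_matrix();p=np.array(o['tool_pos'])
    c=R@H[:3,3]+p; d=R@H[:3,:3]@np.linalg.inv(K)@np.array([u,v,1.])
    return c+d*(z-c[2])/d[2]
E
python3 - <<'E'
from h import *
o=robot.get_obs();s=snap('wrist')
for a in [(310,141),(335,141),(338,237),(312,237)]: print(wpix(s,o,*a,.070))
for a in [(294,112),(351,112),(350,235),(299,236)]: print('pad',wpix(s,o,*a,.006))
E
```

```text
[ 0.39620829 -0.31989492  0.07      ]
[ 0.40367184 -0.29570256  0.07      ]
[ 0.50548124 -0.3226741   0.07      ]
[ 0.49694621 -0.35029274  0.07      ]
pad [ 0.363386   -0.33247366  0.006     ]
pad [ 0.38332447 -0.26781567  0.006     ]
pad [ 0.53475732 -0.31202559  0.006     ]
pad [ 0.51601546 -0.37756572  0.006     ]
```

```bash
python3 -m inch '[{"linear":[0,0,-0.4],"twist":0,"gripper":1},{"linear":[0,0,-0.8],"twist":0,"gripper":1},{"linear":[0,0,-1],"twist":0,"gripper":1}]'
python3 -m inch '[{"linear":[0,0,-0.35],"twist":0,"gripper":1},{"linear":[0,0,-0.68],"twist":0,"gripper":1},{"linear":[0,0,-0.68],"twist":0,"gripper":0.2},{"linear":[0,0,-0.68],"twist":0,"gripper":0},{"linear":[0,0,-0.68],"twist":0,"gripper":0},{"linear":[0,0,-0.68],"twist":0,"gripper":0},{"linear":[0,0,-0.68],"twist":0,"gripper":0},{"linear":[0,0,-0.68],"twist":0,"gripper":0},{"linear":[0,0,-0.68],"twist":0,"gripper":0},{"linear":[0,0,-0.68],"twist":0,"gripper":0}]'
```

```text
time: 3.03
tool_pos: [0.4501, -0.3181, 0.1239]
ee_rot: [3.139, -0.004, 2.845]
wrist_force: [0.1, -0.3, -0.8]
width: 0.0939
time: 3.87
tool_pos: [0.452, -0.3219, 0.0603]
ee_rot: [-3.141, 0.001, 2.842]
wrist_force: [-1.2, 0.9, -0.4]
width: 0.0441
```

```bash
python3 -m inch '[{"linear":[0,0,0],"twist":0,"gripper":0},{"linear":[0,0,0],"twist":0,"gripper":0},{"linear":[0,0,0],"twist":0,"gripper":0},{"linear":[0,0,0],"twist":0,"gripper":0},{"linear":[0,0,0],"twist":0,"gripper":0}]'
python3 -m inch '[{"linear":[0,0,0.4],"twist":0,"gripper":0},{"linear":[0,0,0.8],"twist":0,"gripper":0},{"linear":[0,0,1],"twist":0,"gripper":0},{"linear":[0,0,1],"twist":0,"gripper":0}]'
python3 -c "
from h import *
s=snap('side','side1.png');print(robot.get_obs()['joint_positions'])"
```

```text
time: 4.28
tool_pos: [0.4517, -0.3224, 0.0598]
ee_rot: [-3.14, 0.001, 2.842]
wrist_force: [-1.0, -2.4, 0.4]
width: 0.0278
time: 4.62
tool_pos: [0.4541, -0.3228, 0.165]
ee_rot: [-3.139, 0.009, 2.843]
wrist_force: [1.1, -0.3, -2.1]
width: 0.0278
[-7.20650701e-01  1.18488384e-01  1.46774343e+00  1.16940579e-03
  1.55120135e+00 -1.99284274e+00]
```

View pics/side1.png

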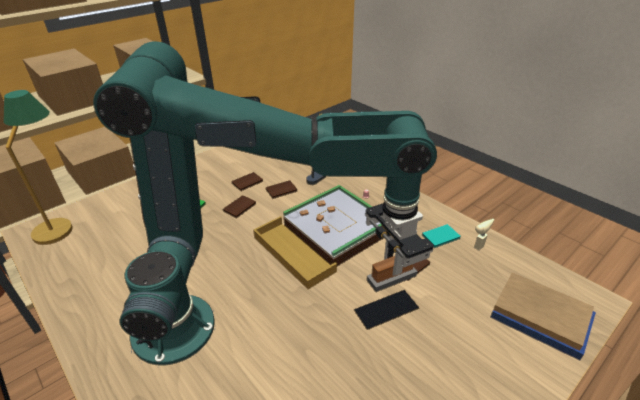

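```bash
python3 -m inch '[{"linear":[0.17,0.3,0.05],"twist":-0.11,"gripper":0},{"linear":[0.34,0.6,0.1],"twist":-0.22,"gripper":0},{"linear":[0.5,0.9,0.1],"twist":-0.32,"gripper":0}]'
python3 -m inch '[{"linear":[0.17,0.3,0],"twist":-0.11,"gripper":0},{"linear":[0.34,0.6,0],"twist":-0.22,"gripper":0},{"linear":[0.5,0.9,0],"twist":-0.32,"gripper":0}]'
python3 -m inch '[{"linear":[0.17,0.3,0],"twist":-0.11,"gripper":0},{"linear":[0.34,0.6,0],"twist":-0.22,"gripper":0},{"linear":[0.5,0.9,0],"twist":-0.32,"gripper":0}]'
python3 -m inch '[{"linear":[0.17,0.3,0],"twist":-0.11,"gripper":0},{"linear":[0.34,0.6,0],"twist":-0.22,"gripper":0},{"linear":[0.5,0.9,0],"twist":-0.3,"gripper":0},{"linear":[0.5,0.9,0],"twist":-0.3,"gripper":0},{"linear":[0.5,0.9,0],"twist":-0.3,"gripper":0}]'
python3 -c "
from h import *
s=snap('wrist','w2.png');s=snap('side','side2.png');o=robot.get_obs();print(o)"
```

```text
time: 4.92
tool_pos: [0.5009, -0.2299, 0.1663]
ee_rot: [3.141, -0.005, 2.5]
wrist_force: [0.1, 0.3, -2.2]
width: 0.0282
time: 5.17
tool_pos: [0.5504, -0.139, 0.165]
ee_rot: [-3.138, -0.007, 2.167]
wrist_force: [0.4, 0.4, -2.9]
width: 0.0276
time: 5.42
tool_pos: [0.6003, -0.0492, 0.1647]
ee_rot: [-3.135, -0.004, 1.832]
wrist_force: [0.7, -0.7, -3.2]
width: 0.028
time: 5.83
tool_pos: [0.6501, 0.0406, 0.1644]
ee_rot: [-3.133, -0.0, 1.527]
wrist_force: [1.1, -0.1, -3.1]
width: 0.0278
{'time': 5.9333, 'joint_positions': array([-2.81942828e-02,  3.34717363e-01,  1.19871645e+00, -3.80460221e-04,
        1.61409716e+00,  1.87270984e-02]), 'qvel': array([-0.02128752, -0.02338877, -0.00956619,  0.00035645, -0.00085357,
        0.00446077]), 'joint_torque': array([ 8.88215303e-01, -4.55172980e+01, -3.13951814e+01,  1.54339154e-01,
        2.29466910e-02, -1.13989343e-03]), 'tool_pos': array([0.65009292, 0.03816378, 0.16609247]), 'ee_rot': array([-3.13566249e+00,  4.91328423e-04,  1.52386106e+00]), 'wrist_force': array([-0.75437136, -0.49464544, -2.6736255 ]), 'wrist_torque': array([-0.09563286,  0.06832097, -0.06460456]), 'width': 0.027932239765094773}
```

View pics/w2.png

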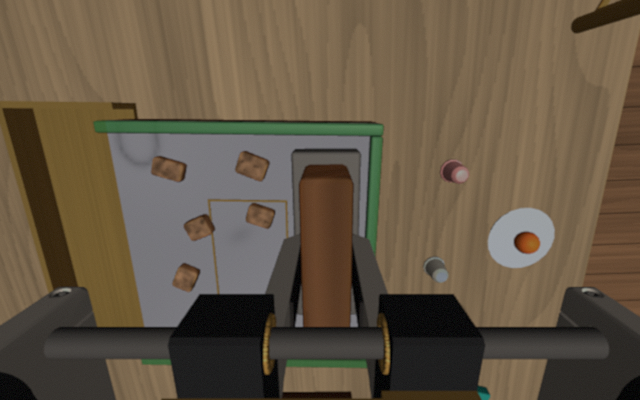

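View pics/side2.png

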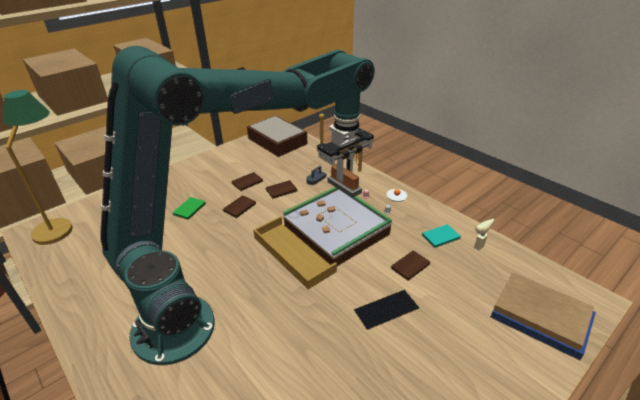

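In the wrist view the scraper hangs over the back strip behind all five chips. The outline corners are at (209,200) and (287,201), and the rail's outer corners at (383,125) and (96,122). I'll use these to cross-check the shelf pose.

Run:
```python
from h import *
o=robot.get_obs();s=snap('wrist');print(o['tool_pos'],o['ee_rot'])
q=np.array([.57372,-.00958,-.0523])
c,n=np.cos(q[2]),np.sin(q[2])
for a,z,e in [((209,200),.05,(-37,55)),((287,201),.05,(37,55)),((383,125),.064,(120,125)),((96,122),.064,(-120,125)),((381,134),.064,(120,115)),((371,134),.064,(110,115)),((99,132),.064,(-120,115))]:
    w=wpix(s,o,*a,z)[:2]-q[:2]; print(np.round(np.array([[c,n],[-n,c]])@w*1000,1),e)
```

```text
[0.65009292 0.03816378 0.16609247] [-3.13566249e+00  4.91328423e-04  1.52386106e+00]
[-35.5  54.5] (-37, 55)
[37.3 54. ] (37, 55)
[120.2 124. ] (120, 125)
[-115.9  125.1] (-120, 125)
[119.  116.7] (120, 115)
[110.7 116.7] (110, 115)
[-115.2  117. ] (-120, 115)
```

```bash
python3 -m inch '[{"linear":[0.02,-0.03,-0.2],"twist":0,"gripper":0},{"linear":[0.02,-0.03,-0.4],"twist":0,"gripper":0},{"linear":[0.02,-0.03,-0.5],"twist":-0.005,"gripper":0},{"linear":[0.02,-0.03,-0.56],"twist":-0.005,"gripper":0},{"linear":[0.02,-0.03,-0.6],"twist":-0.005,"gripper":0},{"linear":[0.02,-0.03,-0.6],"twist":-0.005,"gripper":0}]'
python3 -c "
from h import *
s=snap('side','side3.png');o=robot.get_obs();print(o['tool_pos'],o['wrist_force'],o['ee_rot'])
cv2.imwrite('pics/side3.png',cv2.resize(s['image'][170:290,240:410,::-1],(765,540),interpolation=cv2.INTER_CUBIC))"
```

```text
time: 6.48
tool_pos: [0.6532, 0.0349, 0.1089]
ee_rot: [-3.14, -0.0, 1.517]
wrist_force: [-0.3, -0.3, -3.5]
width: 0.0277
[0.6537583  0.03507481 0.10989296] [ 0.20799393 -0.022153   -2.38058954] [ 3.14106935e+00 -6.59309004e-05  1.51748090e+00]
```

View pics/side3.png

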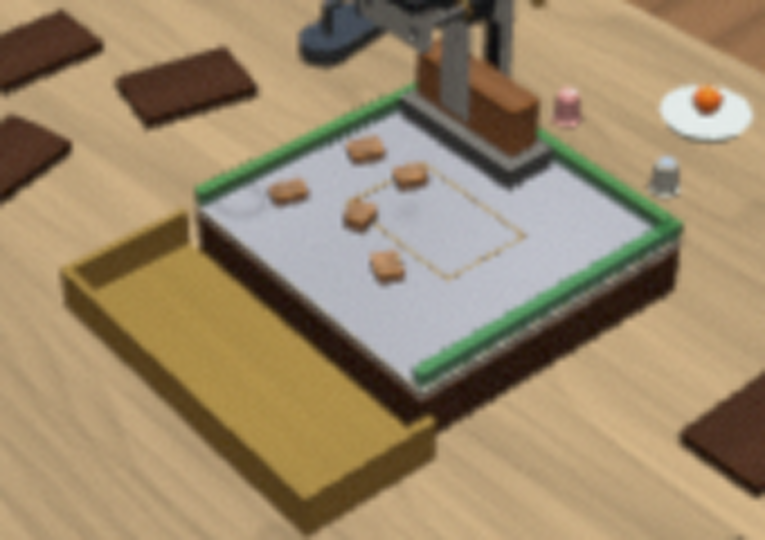

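```bash
python3 -m inch '[{"linear":[0,0,-0.03],"twist":0,"gripper":0},{"linear":[0,0,-0.045],"twist":0,"gripper":0},{"linear":[0,0,-0.045],"twist":0,"gripper":0},{"linear":[0,0,-0.045],"twist":0,"gripper":0}]'
```

```text
time: 6.87
tool_pos: [0.6538, 0.0355, 0.1054]
ee_rot: [3.141, -0.0, 1.518]
wrist_force: [-0.1, 0.1, -2.7]
width: 0.0283
```

```bash
python3 -m inch '[{"linear":[-0.1,0.005,0],"twist":0,"gripper":0},{"linear":[-0.2,0.01,0],"twist":0,"gripper":0},{"linear":[-0.3,0.016,0],"twist":0,"gripper":0},{"linear":[-0.4,0.021,0],"twist":0,"gripper":0},{"linear":[-0.5,0.026,0],"twist":0,"gripper":0},{"linear":[-0.6,0.031,0],"twist":0,"gripper":0},{"linear":[-0.7,0.037,0],"twist":0,"gripper":0},{"linear":[-0.8,0.042,0],"twist":0,"gripper":0},{"linear":[-0.9,0.047,0],"twist":0,"gripper":0},{"linear":[-1,0.052,0],"twist":0,"gripper":0}]'
python3 -c "
from h import *
s=snap('side');o=robot.get_obs();print(o['tool_pos'],o['wrist_force'],o['ee_rot'])
cv2.imwrite('pics/side4.png',cv2.resize(s['image'][170:290,240:410,::-1],(765,540),interpolation=cv2.INTER_CUBIC))"
```

```text
time: 7.7
tool_pos: [0.5534, 0.0407, 0.1055]
ee_rot: [3.14, -0.0, 1.518]
wrist_force: [0.0, -0.3, -1.7]
width: 0.0277
[0.55139916 0.04089627 0.10531026] [-0.93386257  0.18359581 -2.02241856] [-3.14002150e+00 -7.87543238e-07  1.51826649e+00]
```

View pics/side4.png

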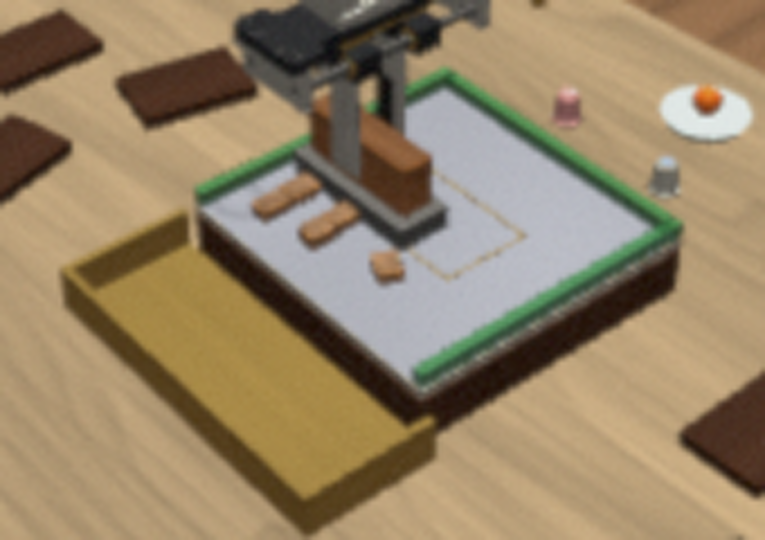

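```bash
python3 -m inch '[{"linear":[-0.1,0.005,0],"twist":0,"gripper":0},{"linear":[-0.2,0.01,0],"twist":0,"gripper":0},{"linear":[-0.3,0.016,0],"twist":0,"gripper":0},{"linear":[-0.4,0.021,0],"twist":0,"gripper":0},{"linear":[-0.5,0.026,0],"twist":0,"gripper":0},{"linear":[-0.6,0.031,0],"twist":0,"gripper":0},{"linear":[-0.7,0.037,0],"twist":0,"gripper":0},{"linear":[-0.8,0.042,0],"twist":0,"gripper":0},{"linear":[-0.9,0.047,0],"twist":0,"gripper":0},{"linear":[-1,0.052,0],"twist":0,"gripper":0}]'
python3 -m inch '[{"linear":[-0.06,0.003,0],"twist":0,"gripper":0},{"linear":[-0.06,0.003,0],"twist":0,"gripper":0},{"linear":[-0.06,0.003,0],"twist":0,"gripper":0}]'
python3 -c "
from h import *
s=snap('side');o=robot.get_obs();print(o['tool_pos'],o['wrist_force'],o['ee_rot'])
cv2.imwrite('pics/side5.png',cv2.resize(s['image'][170:290,240:410,::-1],(765,540),interpolation=cv2.INTER_CUBIC))"
```

```text
time: 8.58
tool_pos: [0.4525, 0.0459, 0.1049]
ee_rot: [-3.141, 0.0, 1.518]
wrist_force: [-0.4, -0.5, -2.5]
width: 0.028
time: 8.83
tool_pos: [0.4477, 0.0461, 0.1052]
ee_rot: [3.141, -0.0, 1.518]
wrist_force: [0.7, -0.6, -1.9]
width: 0.0278
[0.44798994 0.04605884 0.10523365] [ 1.44064599 -0.08536333 -2.96988738] [3.14052814e+00 2.73837633e-05 1.51791004e+00]
```

View pics/side5.png

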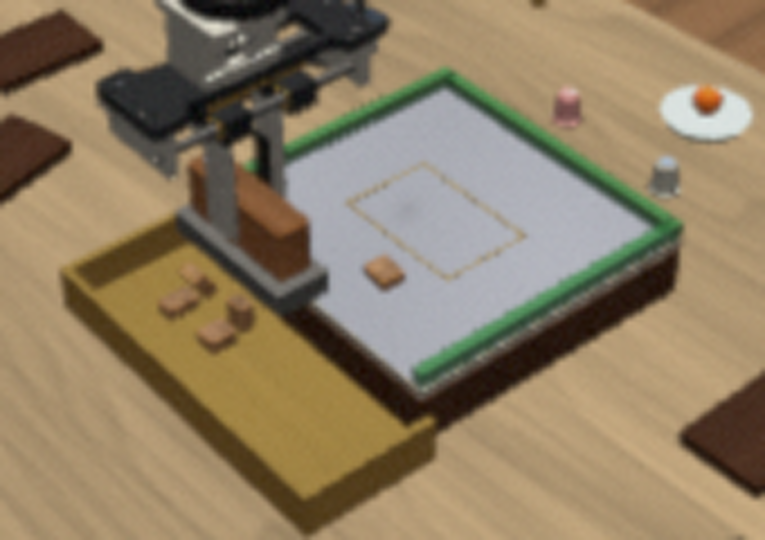

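```bash
python3 -m inch '[{"linear":[0,0,0.4],"twist":0,"gripper":0},{"linear":[0.3,-0.2,0.5],"twist":0,"gripper":0},{"linear":[0.6,-0.5,0.5],"twist":0,"gripper":0},{"linear":[0.95,-0.8,0.5],"twist":0,"gripper":0}]'
python3 -m inch '[{"linear":[0.3,-0.1,0],"twist":0,"gripper":0},{"linear":[0.49,-0.17,-0.2],"twist":0,"gripper":0},{"linear":[0.49,-0.17,-0.4],"twist":0,"gripper":0},{"linear":[0.49,-0.17,-0.49],"twist":0,"gripper":0},{"linear":[0.49,-0.17,-0.5],"twist":0,"gripper":0}]'
python3 -c "
from h import *
s=snap('side');o=robot.get_obs();print(o['tool_pos'],o['wrist_force'],o['ee_rot'])
cv2.imwrite('pics/side6.png',cv2.resize(s['image'][170:290,240:410,::-1],(765,540),interpolation=cv2.INTER_CUBIC))"
```

```text
time: 9.22
tool_pos: [0.541, -0.0314, 0.1571]
ee_rot: [3.137, 0.001, 1.519]
wrist_force: [1.9, 0.2, -3.1]
width: 0.0278
time: 9.63
tool_pos: [0.5877, -0.0478, 0.1038]
ee_rot: [-3.14, -0.0, 1.518]
wrist_force: [-1.0, 0.3, -2.4]
width: 0.0277
[ 0.58749426 -0.04743731  0.1040952 ] [-0.03775391  0.14200432 -2.50418089] [-3.13992163e+00 -2.92830156e-04  1.51788342e+00]
```

View pics/side6.png

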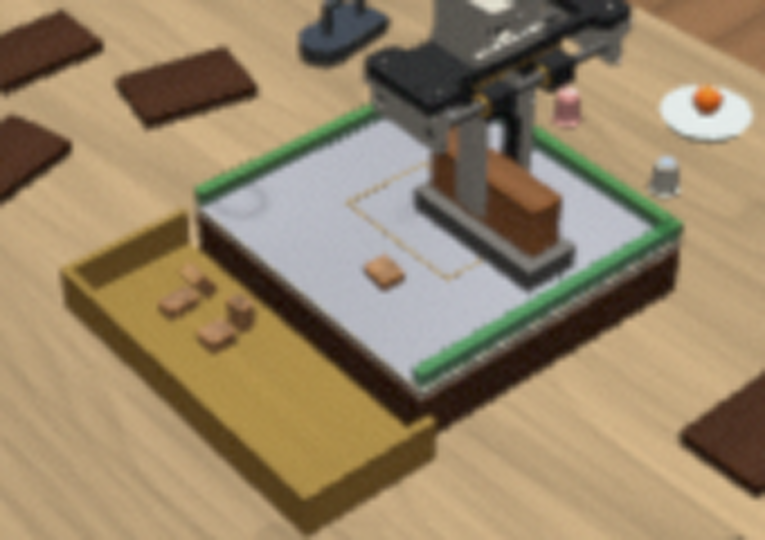

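```bash
python3 -m inch '[{"linear":[-0.1,0.005,0.01],"twist":0,"gripper":0},{"linear":[-0.2,0.01,0.01],"twist":0,"gripper":0},{"linear":[-0.3,0.016,0.01],"twist":0,"gripper":0},{"linear":[-0.4,0.021,0.01],"twist":0,"gripper":0},{"linear":[-0.5,0.026,0.01],"twist":0,"gripper":0},{"linear":[-0.6,0.031,0.01],"twist":0,"gripper":0},{"linear":[-0.7,0.037,0.01],"twist":0,"gripper":0},{"linear":[-0.8,0.042,0.01],"twist":0,"gripper":0},{"linear":[-0.9,0.047,0.01],"twist":0,"gripper":0},{"linear":[-1,0.052,0.01],"twist":0,"gripper":0}]'
python3 -m inch '[{"linear":[-0.1,0.005,0],"twist":0,"gripper":0},{"linear":[-0.2,0.01,0],"twist":0,"gripper":0},{"linear":[-0.3,0.016,0],"twist":0,"gripper":0},{"linear":[-0.4,0.02,0],"twist":0,"gripper":0},{"linear":[-0.4,0.02,0],"twist":0,"gripper":0}]'
python3 -c "
from h import *
s=snap('side');o=robot.get_obs();print(o['tool_pos'],o['wrist_force'],o['ee_rot'])
cv2.imwrite('pics/side7.png',cv2.resize(s['image'][170:290,240:410,::-1],(765,540),interpolation=cv2.INTER_CUBIC))"
```

```text
time: 10.52
tool_pos: [0.4867, -0.0423, 0.1061]
ee_rot: [3.141, 0.0, 1.518]
wrist_force: [-0.1, 0.1, -3.6]
width: 0.028
time: 10.93
tool_pos: [0.4458, -0.0401, 0.1058]
ee_rot: [-3.14, -0.0, 1.518]
wrist_force: [-0.3, -1.2, -3.5]
width: 0.0277
[ 0.44693609 -0.04024982  0.10602708] [ 0.89925477 -0.65781763 -1.99506408] [3.14128717e+00 1.85861799e-05 1.51768317e+00]
```

View pics/side7.png

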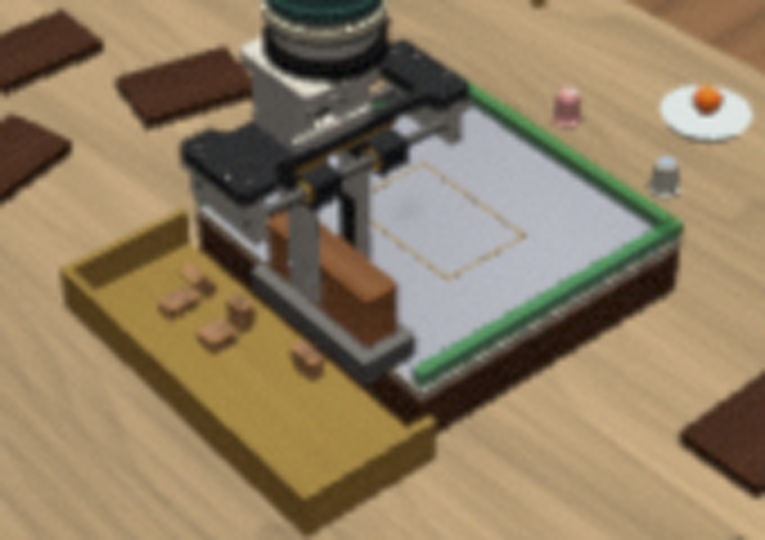

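All five chips lie in the trough and the panel is clear. Now I'll return the scraper to its pad.

```bash
python3 -m inch '[{"linear":[0,0,0.4],"twist":0,"gripper":0},{"linear":[0,-0.2,0.6],"twist":0.11,"gripper":0},{"linear":[0.02,-0.5,0.6],"twist":0.22,"gripper":0},{"linear":[0.02,-0.9,0.6],"twist":0.32,"gripper":0}]'
python3 -m inch '[{"linear":[0.02,-0.3,0],"twist":0.11,"gripper":0},{"linear":[0.02,-0.6,0],"twist":0.22,"gripper":0},{"linear":[0.02,-0.9,0],"twist":0.32,"gripper":0}]'
python3 -m inch '[{"linear":[0.01,-0.3,0],"twist":0.11,"gripper":0},{"linear":[0.02,-0.6,0],"twist":0.22,"gripper":0},{"linear":[0.02,-0.9,0],"twist":0.33,"gripper":0},{"linear":[0.02,-0.9,0],"twist":0.44,"gripper":0}]'
python3 -m inch '[{"linear":[0,-0.1,0],"twist":0.11,"gripper":0},{"linear":[0,-0.12,0],"twist":0.185,"gripper":0},{"linear":[0,-0.12,0],"twist":0.185,"gripper":0},{"linear":[0,-0.12,0],"twist":0.185,"gripper":0},{"linear":[0,-0.12,0],"twist":0.185,"gripper":0}]'
python3 -c "
from h import *
o=robot.get_obs();print(o['tool_pos'],o['wrist_force'],o['ee_rot'])
s=snap('wrist','w3.png')"
```

```text
time: 11.32
tool_pos: [0.4519, -0.1297, 0.1687]
ee_rot: [3.136, 0.003, 1.861]
wrist_force: [0.1, 0.2, -3.2]
width: 0.0279
time: 11.57
tool_pos: [0.4521, -0.2215, 0.1661]
ee_rot: [3.141, 0.001, 2.192]
wrist_force: [-0.4, -0.2, -2.8]
width: 0.0277
time: 11.9
tool_pos: [0.4536, -0.3154, 0.1655]
ee_rot: [-3.138, 0.002, 2.648]
wrist_force: [-0.5, -0.3, -2.7]
width: 0.0279
time: 12.32
tool_pos: [0.454, -0.3215, 0.1659]
ee_rot: [3.141, -0.0, 2.84]
wrist_force: [0.7, -0.4, -2.2]
width: 0.0275
[ 0.4539839  -0.32152361  0.16585927] [ 0.71388767 -0.3789892  -2.22456392] [ 3.14123086e+00 -5.25683007e-05  2.83957342e+00]
```

View pics/w3.png

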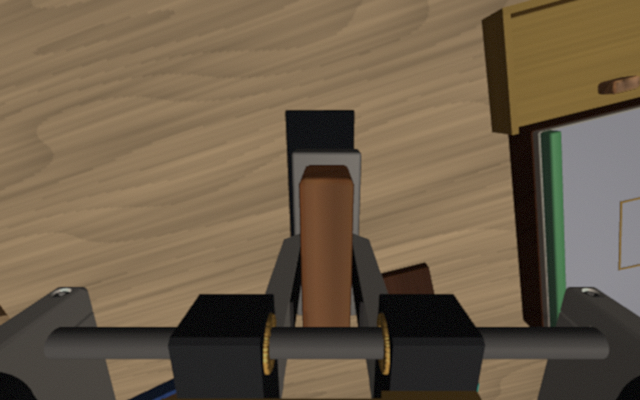

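The pad's far edge shows at (287..354,111), under the held scraper and about 5 px left of it. I'll compute the pad centreline.

Run:
```python
from h import *
o=robot.get_obs();s=snap('wrist');print(o['tool_pos'],o['ee_rot'])
a=wpix(s,o,286.5,111,.006);b=wpix(s,o,354,111,.006);m=(a+b)/2
print(a,b,np.linalg.norm(a-b),np.degrees(np.arctan2(*(b-a)[:2]))*-1)
for yaw in(-16.3,-17,-17.3):
  y=np.radians(yaw);print(m[:2]+.08*np.array([np.cos(y),np.sin(y)]))
```

```text
[ 0.45394828 -0.32141575  0.16592203] [ 3.14132095e+00 -5.95273994e-05  2.84011624e+00]
[ 0.36407263 -0.33421579  0.006     ] [ 0.38399646 -0.27017352  0.006     ] 0.0670699072239896 -17.28114439739307
[ 0.45081897 -0.32464799]
[ 0.45053893 -0.32558439]
[ 0.45041541 -0.32598465]
```

```bash
python3 -m inch '[{"linear":[-0.03,-0.02,-0.3],"twist":0,"gripper":0},{"linear":[-0.03,-0.02,-0.6],"twist":0,"gripper":0},{"linear":[-0.03,-0.02,-0.8],"twist":0,"gripper":0},{"linear":[-0.03,-0.02,-0.95],"twist":0,"gripper":0},{"linear":[-0.03,-0.02,-0.95],"twist":0,"gripper":0},{"linear":[-0.03,-0.02,-0.95],"twist":0,"gripper":0}]'
python3 -c "
from h import *
o=robot.get_obs();print(o['tool_pos'],o['wrist_force'],o['ee_rot'])"
```

```text
time: 12.92
tool_pos: [0.4504, -0.323, 0.0704]
ee_rot: [3.141, -0.002, 2.841]
wrist_force: [0.2, -0.1, -1.8]
width: 0.0276
[ 0.45043143 -0.32300924  0.07036297] [ 0.16225158 -0.09442955 -1.80355083] [ 3.14065498e+00 -1.79977995e-03  2.84106731e+00]
```

Lower the last 10 mm, release and lift.

```bash
python3 -m inch '[{"linear":[0,-0.01,-0.05],"twist":0,"gripper":0},{"linear":[0,-0.01,-0.08],"twist":0,"gripper":0},{"linear":[0,-0.01,-0.1],"twist":0,"gripper":0},{"linear":[0,-0.01,-0.105],"twist":0,"gripper":0},{"linear":[0,-0.01,-0.105],"twist":0,"gripper":0}]'
python3 -m inch '[{"linear":[0,0,0],"twist":0,"gripper":0.6},{"linear":[0,0,0],"twist":0,"gripper":0.6},{"linear":[0,0,0],"twist":0,"gripper":0.6},{"linear":[0,0,0],"twist":0,"gripper":0.6},{"linear":[0,0,0],"twist":0,"gripper":0.6}]'
python3 -m inch '[{"linear":[0,0,0.3],"twist":0,"gripper":1},{"linear":[0,0,0.7],"twist":0,"gripper":1},{"linear":[0,0,1],"twist":0,"gripper":1},{"linear":[0,0,1],"twist":0,"gripper":1},{"linear":[0,0,1],"twist":0,"gripper":1}]'
python3 -c "
from h import *
o=robot.get_obs();print(o['tool_pos'],o['wrist_force'],o['ee_rot'])
s=snap('wrist','w4.png')"
```

```text
time: 13.33
tool_pos: [0.4509, -0.3248, 0.0609]
ee_rot: [-3.141, 0.001, 2.841]
wrist_force: [1.1, 0.3, -3.0]
width: 0.0279
time: 13.75
tool_pos: [0.451, -0.3249, 0.061]
ee_rot: [-3.141, 0.001, 2.841]
wrist_force: [0.8, 0.4, 0.3]
width: 0.0552
time: 14.17
tool_pos: [0.452, -0.3258, 0.1636]
ee_rot: [-3.139, 0.006, 2.841]
wrist_force: [1.6, -0.8, -0.5]
width: 0.0862
[ 0.45198321 -0.32577311  0.16358554] [ 1.59801653 -0.75630828 -0.47965127] [-3.13912402  0.00567872  2.84104175]
```

View pics/w4.png

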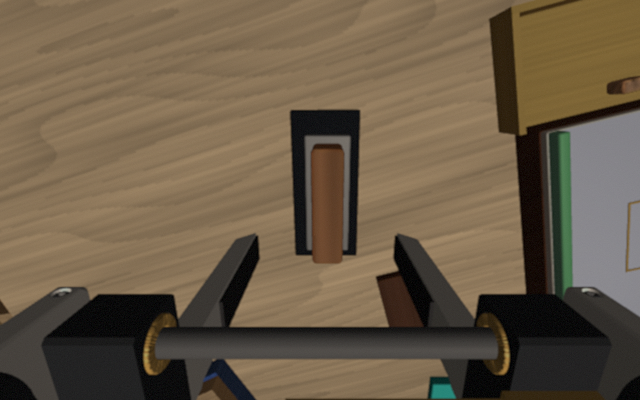

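Run:
```python
from h import *
o=robot.get_obs();s=snap('wrist')
im=s['image'][:,:,::-1]
cv2.imwrite('pics/w5.png',cv2.resize(im[100:270,270:380],(517,799),interpolation=cv2.INTER_CUBIC))
```

```text
(no output)
```

View pics/w5.png

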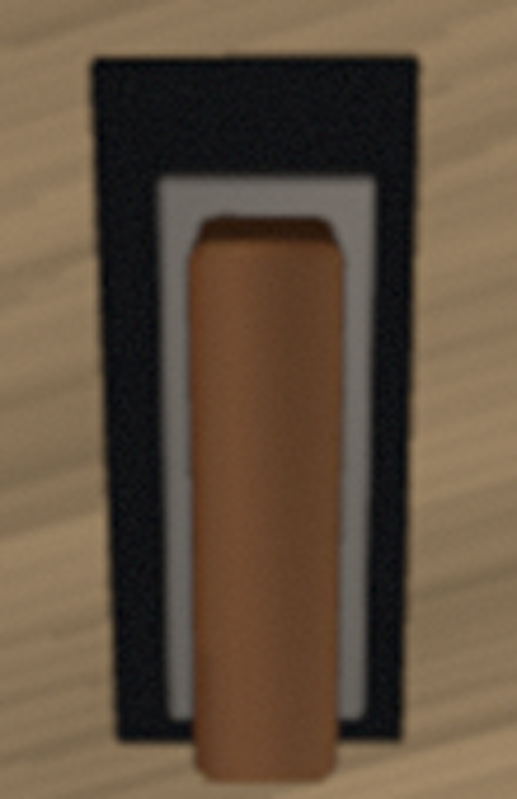

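Run:
```python
from h import *
o=robot.get_obs();s=snap('wrist')
f=lambda u,v,z:wpix(s,o,270+u/4.7,100+v/4.7,z)[:2]
P=np.array([f(*p,.006) for p in[(92,60),(417,60),(402,740),(118,740)]])
S=np.array([f(*p,.026) for p in[(157,178),(377,178),(365,720),(170,720)]])
R=np.array([f(*p,.070) for p in[(190,240),(343,240),(335,780),(195,780)]])
for Q in(P,S,R):
  e=Q[3]+Q[2]-Q[0]-Q[1];print(Q.mean(0),np.linalg.norm(e)/2,np.linalg.norm(Q[0]-Q[1]),np.degrees(np.arctan2(e[1],e[0])))
```

```text
[ 0.44760696 -0.32438277] 0.156010074071978 0.06745283987120788 -16.84450252238179
[ 0.45164437 -0.32340412] 0.1185167042197685 0.043712645233138496 -17.129622358871185
[ 0.45024067 -0.32341131] 0.10279401695393649 0.026114735636180872 -17.349038467426464
```

Scraper sits on the pad within about 2–3 mm of centre and parallel to it. Next are the risers, starting with the right one.

```bash
python3 -m inch '[{"linear":[0.28,0.1,0.1],"twist":0.1,"gripper":1},{"linear":[0.56,0.2,0.2],"twist":0.2,"gripper":1},{"linear":[0.84,0.28,0.2],"twist":0.274,"gripper":1}]'
python3 -m inch '[{"linear":[0.4,0.13,0],"twist":0,"gripper":1},{"linear":[0.84,0.27,0],"twist":0,"gripper":1},{"linear":[0.84,0.27,0],"twist":0,"gripper":1},{"linear":[0.84,0.27,0],"twist":0,"gripper":1},{"linear":[0.84,0.27,0],"twist":0,"gripper":1}]'
python3 -c "
from h import *
o=robot.get_obs();print(o['tool_pos'],o['wrist_force'],o['ee_rot'])
s=snap('wrist','w6.png');s=snap('top','top6.png')"
```

```text
time: 14.57
tool_pos: [0.5354, -0.2963, 0.1805]
ee_rot: [3.141, -0.0, 3.132]
wrist_force: [0.8, -1.2, -0.1]
width: 0.094
time: 14.98
tool_pos: [0.6178, -0.2694, 0.1781]
ee_rot: [3.14, -0.004, 3.128]
wrist_force: [-0.9, -0.4, -1.0]
width: 0.0938
[ 0.6177981  -0.26939835  0.1780934 ] [-0.86312482 -0.40968957 -1.00079262] [ 3.14013498 -0.00430795  3.12849501]
```

View pics/w6.png

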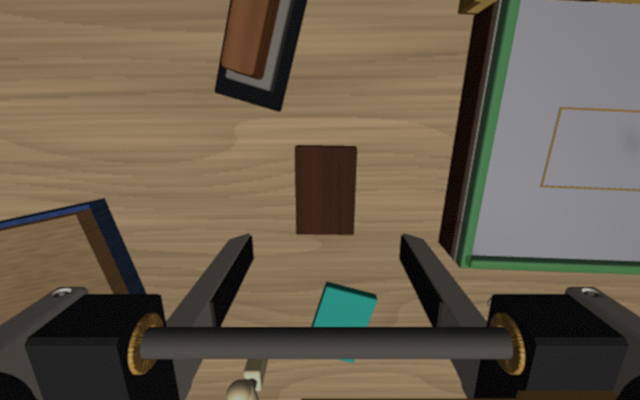

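View pics/top6.png

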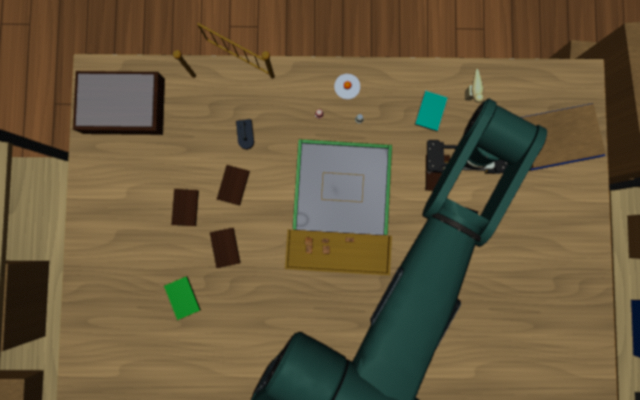

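```bash
cat >> h.py <<'E'
def riser(s,o,seed,z,thr=75):
    im=cv2.GaussianBlur(s['image'],(3,3),0).astype(int)
    u,v=seed; ref=np.median(im[v-3:v+4,u-3:u+4].reshape(-1,3),0)
    m=(np.abs(im-ref).sum(2)<thr).astype(np.uint8)
    n,l=cv2.connectedComponents(m); ys,xs=np.where(l==l[v,u])
    f=(lambda a,b:wpix(s,o,a,b,z)) if o is not None else (lambda a,b:pix(s,a,b,z))
    c=cv2.convexHull(np.stack([xs,ys],1).astype(np.int32))[:,0]
    W=np.array([f(a,b)[:2] for a,b in c])*1000
    (cx,cy),(w,h),a=cv2.minAreaRect(W.astype(np.float32))
    if w<h: a+=90
    a=(a+90)%180-90
    return np.round([cx,cy,max(w,h),min(w,h),a],1),ref
E
python3 - <<'E'
from h import *
o=robot.get_obs();s=snap('wrist');print(o['tool_pos'],o['ee_rot'],o['time'])
for t in(30,45,60):print(riser(s,o,(325,190),.014,t))
Q=np.array([wpix(s,o,*p,.014)[:2] for p in [(295,146),(357,146),(354.5,234),(296,234)]]);print(Q.mean(0),Q[0]+Q[1]-Q[2]-Q[3])
s=snap('top')
print(s['image'][185,233])
for p in[(233,185),(185,207),(225,247)]:print(riser(s,None,p,.014,50))
E
```

```text
[ 0.61730027 -0.27030433  0.17993224] [ 3.14126315e+00 -1.72122265e-03  3.12675812e+00] 15.0833
(array([ 618.7, -270.2,   97.4,   62.6,   -1.4]), array([55., 34., 24.]))
(array([ 619. , -270.2,   98.2,   63.1,   -1.4]), array([55., 34., 24.]))
(array([ 619.1, -270.3,   98.3,   63.6,   -1.4]), array([55., 34., 24.]))
[ 0.61987116 -0.27063042] [-0.198551    0.00468629]
[45 26 16]
(array([581.4, 288.1,  93.5,  61.9, -14.7]), array([45., 25., 15.]))
(array([519.3, 417.2,  93.7,  62.6,  -2.8]), array([45., 25., 14.]))
(array([410.9, 306.3,  93.7,  61.7,  12. ]), array([45., 25., 14.]))
```

```bash
python3 -m inch '[{"linear":[0.02,0,-0.35],"twist":-0.005,"gripper":1},{"linear":[0.02,0,-0.7],"twist":-0.005,"gripper":1},{"linear":[0.02,0,-1],"twist":-0.005,"gripper":1}]'
python3 -m inch '[{"linear":[0,0,-0.3],"twist":0,"gripper":1},{"linear":[0,0,-0.5],"twist":0,"gripper":1},{"linear":[0,0,-0.54],"twist":0,"gripper":1},{"linear":[0,0,-0.54],"twist":0,"gripper":1}]'
```

```text
time: 15.43
tool_pos: [0.6198, -0.2706, 0.0803]
ee_rot: [-3.141, 0.001, 3.121]
wrist_force: [-0.6, -0.6, -0.8]
width: 0.0937
time: 15.77
tool_pos: [0.6193, -0.2699, 0.0257]
ee_rot: [3.14, -0.002, 3.122]
wrist_force: [-0.3, -1.0, 0.1]
width: 0.0943
```

```bash
python3 -m inch '[{"linear":[0,0,0],"twist":0,"gripper":0.3},{"linear":[0,0,0],"twist":0,"gripper":0.3},{"linear":[0,0,0],"twist":0,"gripper":0.3},{"linear":[0,0,0],"twist":0,"gripper":0.3},{"linear":[0,0,0],"twist":0,"gripper":0.3},{"linear":[0,0,0],"twist":0,"gripper":0.3},{"linear":[0,0,0],"twist":0,"gripper":0.3}]'
python3 -c "
from h import *
o=robot.get_obs();print(o['tool_pos'],o['ee_rot'])"
python3 -m inch '[{"linear":[0,0,0.3],"twist":0,"gripper":0.3},{"linear":[0,0,0.7],"twist":0,"gripper":0.3},{"linear":[0,0,1],"twist":0,"gripper":0.3},{"linear":[0,0,1],"twist":0,"gripper":0.3}]'
python3 -c "
from h import *
o=robot.get_obs();print(o['tool_pos'],o['ee_rot'])
snap('wrist','w7.png')"
```

```text
time: 16.35
tool_pos: [0.6214, -0.2701, 0.0279]
ee_rot: [-3.141, 0.002, 3.123]
wrist_force: [-0.5, 1.0, 4.9]
width: 0.0655
[ 0.62141325 -0.27006669  0.02786303] [-3.14055997e+00  1.76772308e-03  3.12285018e+00]
time: 16.68
tool_pos: [0.6243, -0.2715, 0.1353]
ee_rot: [-3.135, 0.013, 3.123]
wrist_force: [1.2, 0.4, 1.2]
width: 0.0657
[ 0.62428414 -0.27145297  0.13525953] [-3.13526283  0.01268888  3.12297805]
```

View pics/w7.png

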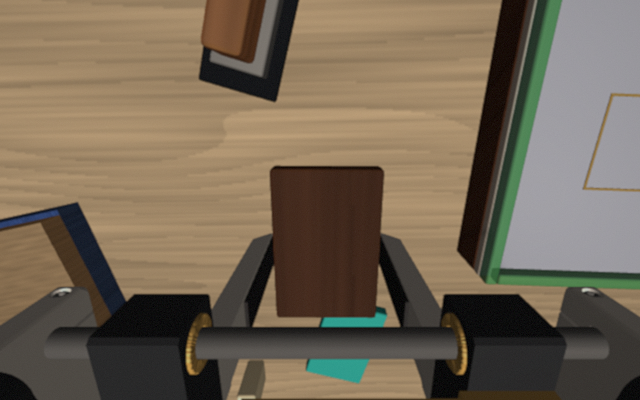

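```bash
cat >> h.py <<'E'
def tpix(s,u,v,z):
    """pixel -> tool frame at tool z"""
    K=np.array(s['mtx']);H=np.array(s['hand_eye']); d=H[:3,:3]@np.linalg.inv(K)@np.array([u,v,1.]); c=H[:3,3]
    return c+d*(z-c[2])/d[2]
def sh(w):
    w=np.array(w)[:2]-[.57372,-.00958]; c,n=np.cos(-.0523),np.sin(-.0523); return np.array([c*w[0]+n*w[1],-n*w[0]+c*w[1]])*1000
def unsh(x,y):
    c,n=np.cos(-.0523),np.sin(-.0523); return np.array([.57372+(c*x-n*y)/1000,-.00958+(n*x+c*y)/1000])
E
python3 - <<'E'
from h import *
o=robot.get_obs();print(o['tool_pos'],o['ee_rot'])
s=snap('wrist')
for z in(.011,.014):
  Q=np.array([tpix(s,*p,z)[:2] for p in[(270.5,167),(383.5,167),(378.5,317.5),(275,317.5)]])*1000
  print(Q.round(1).tolist(),Q.mean(0))
print(unsh(0,0),unsh(-100,0))
E
```

```text
[ 0.62306599 -0.27079592  0.13154906] [-3.13751291  0.00832451  3.1228955 ]
[[53.1, -30.6], [53.1, 32.1], [-45.4, 34.2], [-45.4, -32.9]] [3.87238406 0.70744258]
[[52.6, -31.1], [52.6, 32.7], [-47.7, 34.8], [-47.7, -33.5]] [2.43963482 0.71450853]
[ 0.57372 -0.00958] [ 0.47385673 -0.00435238]
```

```bash
python3 -m inch '[{"linear":[-0.03,0.17,0.1],"twist":-0.1,"gripper":0.3},{"linear":[-0.06,0.34,0.15],"twist":-0.2,"gripper":0.3},{"linear":[-0.09,0.51,0.15],"twist":-0.31,"gripper":0.3},{"linear":[-0.12,0.68,0.15],"twist":-0.41,"gripper":0.3},{"linear":[-0.16,0.86,0.15],"twist":-0.51,"gripper":0.3}]'
python3 -m inch '[{"linear":[-0.03,0.17,0],"twist":-0.1,"gripper":0.3},{"linear":[-0.06,0.34,0],"twist":-0.2,"gripper":0.3},{"linear":[-0.09,0.51,0],"twist":-0.31,"gripper":0.3},{"linear":[-0.12,0.68,0],"twist":-0.41,"gripper":0.3},{"linear":[-0.16,0.86,0],"twist":-0.51,"gripper":0.3}]'
python3 -m inch '[{"linear":[-0.03,0.17,0],"twist":-0.1,"gripper":0.3},{"linear":[-0.06,0.34,0],"twist":-0.2,"gripper":0.3},{"linear":[-0.09,0.51,0],"twist":-0.31,"gripper":0.3},{"linear":[-0.12,0.68,0],"twist":-0.41,"gripper":0.3},{"linear":[-0.17,0.86,0],"twist":-0.51,"gripper":0.3},{"linear":[-0.17,0.86,0],"twist":-0.51,"gripper":0.3},{"linear":[-0.17,0.86,0],"twist":-0.51,"gripper":0.3}]'
python3 -c "
from h import *
o=robot.get_obs();print(o['tool_pos'],o['ee_rot'])
s=snap('wrist','w8.png')"
```

```text
time: 17.2
tool_pos: [0.6031, -0.1824, 0.1377]
ee_rot: [-3.141, -0.006, 2.583]
wrist_force: [0.0, -0.1, -0.9]
width: 0.0654
time: 17.62
tool_pos: [0.5869, -0.0965, 0.1376]
ee_rot: [-3.137, -0.004, 2.049]
wrist_force: [-0.2, 0.9, -1.3]
width: 0.0656
time: 18.2
tool_pos: [0.5702, -0.0109, 0.1386]
ee_rot: [-3.137, 0.0, 1.524]
wrist_force: [0.5, -0.4, -1.1]
width: 0.0653
[ 0.57019026 -0.01093868  0.13858421] [-3.13660192e+00  1.15518520e-04  1.52391428e+00]
```

View pics/w8.png

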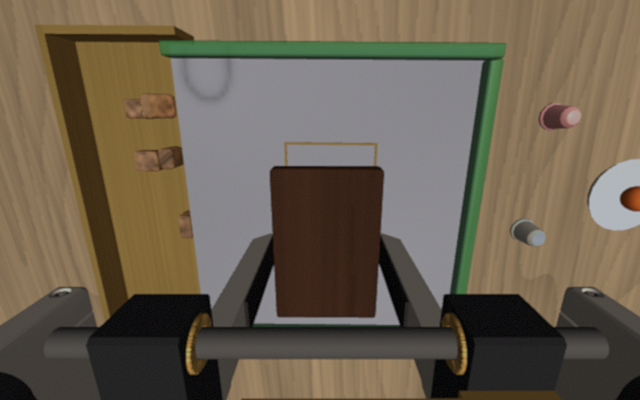

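The outline's far edge shows at (285..376,143) beyond the held riser. I'll compute the remaining offset.

Run:
```python
from h import *
o=robot.get_obs();print(o['tool_pos'],o['ee_rot'])
s=snap('wrist')
for p in[(285.5,143),(376.5,143)]: print(sh(wpix(s,o,*p,.05)))
print('tcp',sh(o['tool_pos']), unsh(0,0), np.degrees(o['ee_rot'][2]))
```

```text
[ 0.57068387 -0.01172525  0.13911623] [-3.13768986e+00  3.82606633e-04  1.52279918e+00]
[-35.11542504  56.35379638]
[37.17464011 56.67576827]
tcp [-2.9198381  -2.30103102] [ 0.57372 -0.00958] 87.24996581933972
```

```bash
python3 -m inch '[{"linear":[0.03,0,-0.2],"twist":-0.004,"gripper":0.3},{"linear":[0.03,0,-0.35],"twist":-0.004,"gripper":0.3},{"linear":[0.03,0,-0.45],"twist":-0.004,"gripper":0.3},{"linear":[0.03,0,-0.54],"twist":-0.004,"gripper":0.3},{"linear":[0.03,0,-0.54],"twist":-0.004,"gripper":0.3},{"linear":[0.03,0,-0.54],"twist":-0.004,"gripper":0.3}]'
python3 -c "
from h import *
o=robot.get_obs();print(o['tool_pos'],o['ee_rot'],sh(o['tool_pos']))
s=snap('side');cv2.imwrite('pics/side9.png',cv2.resize(s['image'][170:290,240:410,::-1],(765,540),interpolation=cv2.INTER_CUBIC))"
```

```text
time: 18.8
tool_pos: [0.5745, -0.0121, 0.087]
ee_rot: [-3.141, -0.0, 1.516]
wrist_force: [0.5, -1.0, -0.1]
width: 0.0657
[ 0.57454981 -0.01208551  0.08695897] [-3.14050333e+00 -3.99624988e-05  1.51603095e+00] [ 0.95965499 -2.4587023 ]
```

View pics/side9.png

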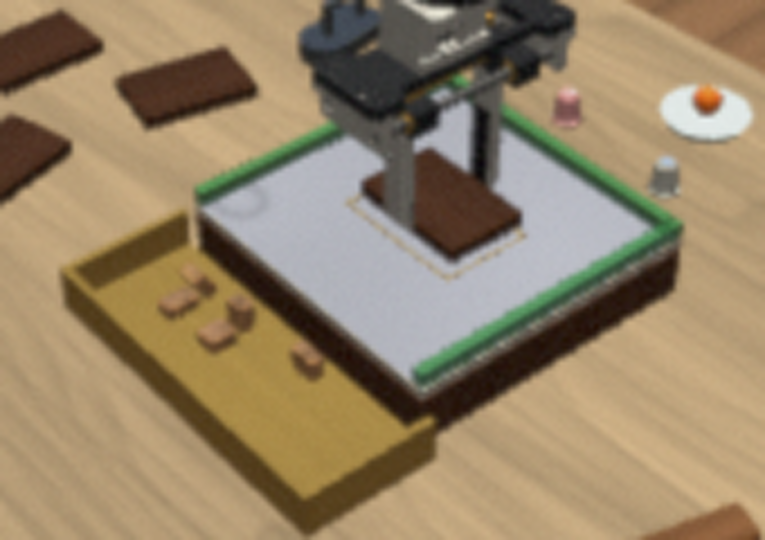

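```bash
python3 -m inch '[{"linear":[-0.005,0.003,-0.04],"twist":0,"gripper":0.3},{"linear":[-0.005,0.003,-0.08],"twist":0,"gripper":0.3},{"linear":[-0.005,0.003,-0.1],"twist":0,"gripper":0.3},{"linear":[-0.005,0.003,-0.1],"twist":0,"gripper":0.3}]'
python3 -m inch '[{"linear":[0,0,-0.01],"twist":0,"gripper":0.3},{"linear":[0,0,-0.01],"twist":0,"gripper":0.3},{"linear":[0,0,-0.01],"twist":0,"gripper":0.3}]'
```

```text
time: 19.18
tool_pos: [0.5745, -0.0114, 0.0779]
ee_rot: [3.141, 0.0, 1.517]
wrist_force: [-0.8, -0.6, 0.2]
width: 0.0656
time: 19.43
tool_pos: [0.5745, -0.0114, 0.0779]
ee_rot: [3.141, 0.0, 1.517]
wrist_force: [-2.1, -0.5, 6.1]
width: 0.0654
```

Contact. Release, lift and check.

```bash
python3 -m inch '[{"linear":[0,0,0],"twist":0,"gripper":1},{"linear":[0,0,0],"twist":0,"gripper":1},{"linear":[0,0,0],"twist":0,"gripper":1},{"linear":[0,0,0],"twist":0,"gripper":1},{"linear":[0,0,0],"twist":0,"gripper":1}]'
python3 -m inch '[{"linear":[0,0,0.3],"twist":0,"gripper":1},{"linear":[0,0,0.7],"twist":0,"gripper":1},{"linear":[0,0,1],"twist":0,"gripper":1},{"linear":[0,0,1],"twist":0,"gripper":1},{"linear":[0,0,1],"twist":0,"gripper":1}]'
python3 -c "
from h import *
o=robot.get_obs();print(o['tool_pos'],o['ee_rot'],sh(o['tool_pos']))
s=snap('wrist','w9.png')"
```

```text
time: 19.85
tool_pos: [0.5742, -0.0114, 0.0761]
ee_rot: [-3.141, -0.0, 1.516]
wrist_force: [0.0, 1.2, -0.6]
width: 0.0932
time: 20.27
tool_pos: [0.5758, -0.0116, 0.1793]
ee_rot: [3.136, 0.0, 1.516]
wrist_force: [0.3, -0.2, -0.3]
width: 0.0943
[ 0.57575994 -0.01155858  0.17934447] [3.13566707e+00 3.56951099e-04 1.51636497e+00] [ 2.14058298 -1.86923856]
```

View pics/w9.png

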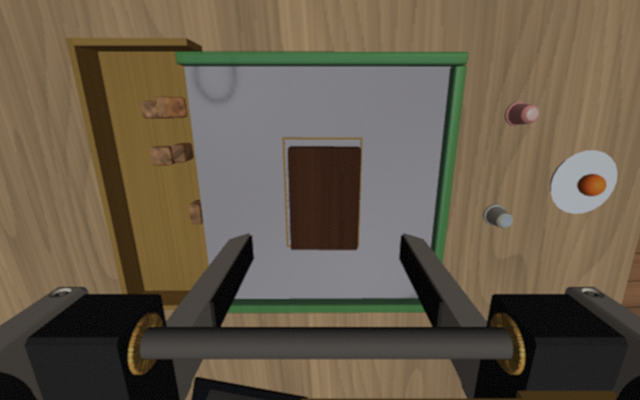

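Run:
```python
from h import *
o=robot.get_obs();print(o['tool_pos'],o['ee_rot'])
s=snap('wrist'); im=s['image'][:,:,::-1]
cv2.imwrite('pics/w10.png',cv2.resize(im[125:265,270:380],(629,800),interpolation=cv2.INTER_CUBIC))
```

```text
[ 0.57450305 -0.01144998  0.17688635] [3.14028735e+00 1.10557598e-04 1.51632149e+00]
```

View pics/w10.png

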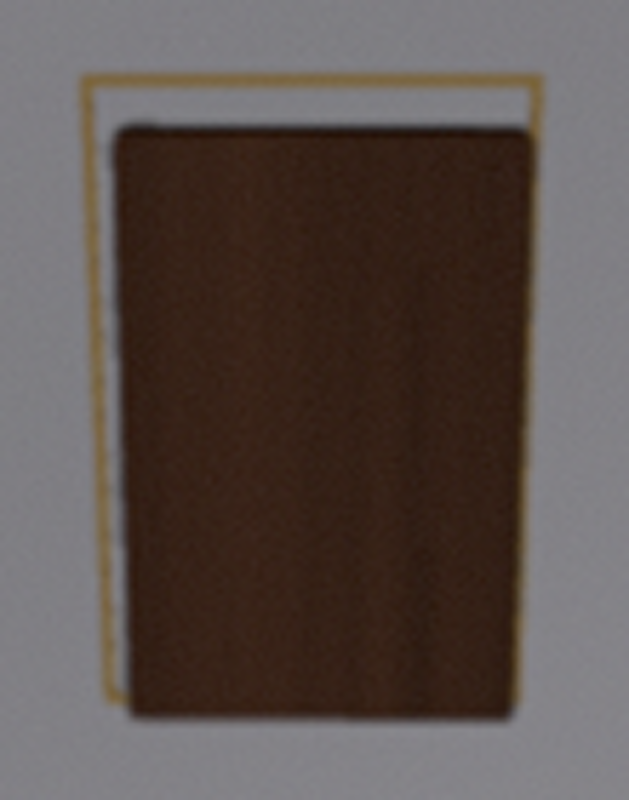

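Run:
```python
from h import *
o=robot.get_obs();print(o['tool_pos'],o['ee_rot'])
s=snap('wrist');k=629/110
f=lambda u,v,z:sh(wpix(s,o,270+u/k,125+v/k,z))
print('outl',[f(*p,.05).round(1).tolist() for p in[(87,80),(538,80),(115,700),(520,700)]])
R=np.array([f(*p,.064) for p in[(117,128),(537,128),(516,717),(131,717)]]);print(R.round(1).tolist(),R.mean(0))
```

```text
[ 0.5736741  -0.01133447  0.17527794] [-3.13975507e+00 -8.51880100e-05  1.51640305e+00]
outl [[-36.5, 57.0], [35.1, 56.8], [-35.9, -50.8], [35.6, -50.9]]
[[-30.3, 51.1], [33.5, 50.9], [33.3, -47.4], [-31.5, -47.3]] [1.24408785 1.82254518]
```

Riser 1 lies inside the outline, square and with at least 2 mm of margin all round. Next is the left-back riser at (.581,.288).

```bash
python3 -m inch '[{"linear":[0.01,0.25,0.02],"twist":0.11,"gripper":1},{"linear":[0.01,0.5,0.03],"twist":0.22,"gripper":1},{"linear":[0.02,0.75,0.03],"twist":0.33,"gripper":1},{"linear":[0.03,1,0.03],"twist":0.43,"gripper":1}]'
python3 -m inch '[{"linear":[0.01,0.25,0],"twist":0.11,"gripper":1},{"linear":[0.01,0.5,0],"twist":0.22,"gripper":1},{"linear":[0.02,0.75,0],"twist":0.33,"gripper":1},{"linear":[0.02,1,0],"twist":0.43,"gripper":1}]'
python3 -m inch '[{"linear":[0.01,0.25,0],"twist":0.11,"gripper":1},{"linear":[0.01,0.5,0],"twist":0.22,"gripper":1},{"linear":[0.02,0.75,0],"twist":0.33,"gripper":1},{"linear":[0.02,1,0],"twist":0.44,"gripper":1},{"linear":[0.02,1,0],"twist":0.44,"gripper":1},{"linear":[0.02,1,0],"twist":0.44,"gripper":1}]'
python3 -c "
from h import *
s=snap('wrist','w11.png');o=robot.get_obs();print(o['tool_pos'],o['ee_rot'])
s=snap('wrist');print(riser(s,o,(325,190),.014,50))"
```

```text
time: 20.75
tool_pos: [0.5762, 0.0894, 0.1771]
ee_rot: [-3.138, -0.001, 1.971]
wrist_force: [0.4, -0.1, -0.2]
width: 0.0941
time: 21.08
tool_pos: [0.5782, 0.1895, 0.1768]
ee_rot: [-3.138, -0.003, 2.422]
wrist_force: [0.4, 0.4, 0.2]
width: 0.0944
time: 21.58
tool_pos: [0.5801, 0.2892, 0.1768]
ee_rot: [-3.139, -0.003, 2.878]
wrist_force: [0.0, -0.1, -0.5]
width: 0.0939
[0.58048433 0.28820128 0.17726377] [-3.13874065e+00 -2.69268129e-03  2.87691751e+00]
(array([580.3, 292.2,  97.3,  63.4, -14.7]), array([61., 37., 26.]))
```

View pics/w11.png

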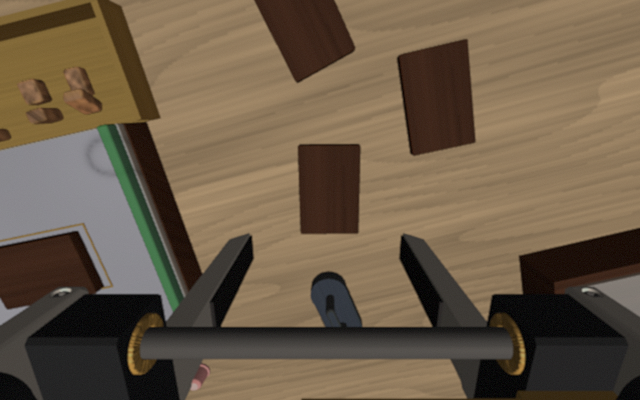

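```bash
python3 -m inch '[{"linear":[0,0.03,-0.35],"twist":0.004,"gripper":1},{"linear":[0,0.03,-0.7],"twist":0.004,"gripper":1},{"linear":[0,0.03,-1],"twist":0.004,"gripper":1}]'
python3 -m inch '[{"linear":[0,0,-0.3],"twist":0,"gripper":1},{"linear":[0,0,-0.48],"twist":0,"gripper":1},{"linear":[0,0,-0.51],"twist":0,"gripper":1},{"linear":[0,0,-0.51],"twist":0,"gripper":1}]'
python3 -m inch '[{"linear":[0,0,0],"twist":0,"gripper":0.3},{"linear":[0,0,0],"twist":0,"gripper":0.3},{"linear":[0,0,0],"twist":0,"gripper":0.3},{"linear":[0,0,0],"twist":0,"gripper":0.3},{"linear":[0,0,0],"twist":0,"gripper":0.3},{"linear":[0,0,0],"twist":0,"gripper":0.3},{"linear":[0,0,0],"twist":0,"gripper":0.3}]'
```

```text
time: 21.93
tool_pos: [0.5812, 0.2899, 0.078]
ee_rot: [-3.141, 0.0, 2.879]
wrist_force: [-0.0, -0.3, -0.7]
width: 0.0938
time: 22.27
tool_pos: [0.5804, 0.2898, 0.0268]
ee_rot: [-3.139, -0.003, 2.88]
wrist_force: [-0.3, 0.7, 0.3]
width: 0.0944
time: 22.85
tool_pos: [0.582, 0.2918, 0.0299]
ee_rot: [3.141, 0.002, 2.882]
wrist_force: [-0.8, -0.8, 5.8]
width: 0.0654
```

```bash
python3 -m inch '[{"linear":[0,0,0.3],"twist":0,"gripper":0.3},{"linear":[0,0,0.7],"twist":0,"gripper":0.3},{"linear":[0,0,1],"twist":0,"gripper":0.3},{"linear":[0,0,1],"twist":0,"gripper":0.3}]'
python3 -m inch '[{"linear":[0,0,0.2],"twist":0,"gripper":0.3},{"linear":[0,0,0.2],"twist":0,"gripper":0.3}]'
python3 -c "
from h import *
o=robot.get_obs();print(o['tool_pos'],o['ee_rot'])
s=snap('wrist','w12.png'); im=s['image'][:,:,::-1]
cv2.imwrite('pics/w12c.png',cv2.resize(im[155:330,260:400],(640,800),interpolation=cv2.INTER_CUBIC))"
```

```text
time: 23.18
tool_pos: [0.5848, 0.2933, 0.1368]
ee_rot: [3.133, 0.011, 2.882]
wrist_force: [1.6, 0.2, -0.3]
width: 0.0651
time: 23.35
tool_pos: [0.5824, 0.2922, 0.1512]
ee_rot: [3.138, 0.004, 2.882]
wrist_force: [0.8, 0.4, -0.7]
width: 0.0657
[0.58240162 0.29223074 0.15119462] [3.1384616  0.00381985 2.88204509]
```

View pics/w12c.png

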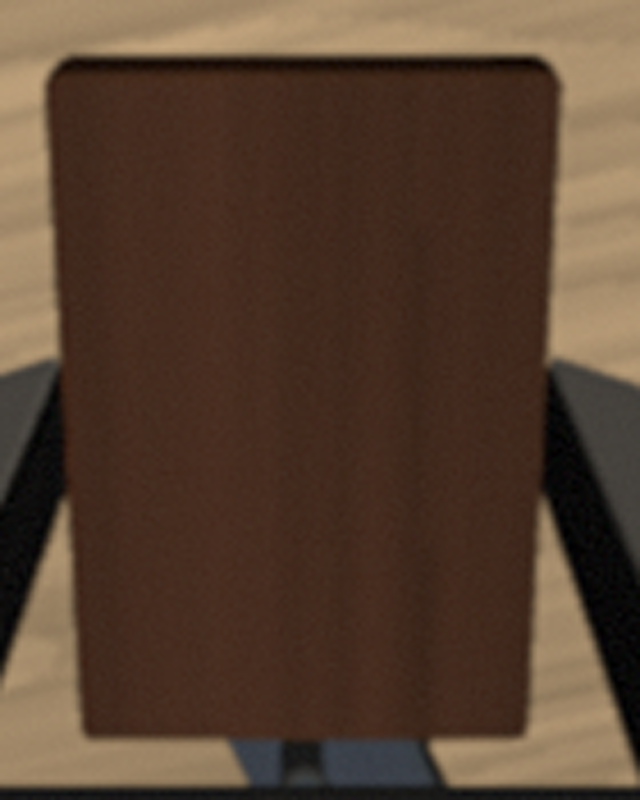

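```bash
python3 -c "
from h import *
o=robot.get_obs();s=robot.snapshot('wrist')
def edges(im):
    g=cv2.GaussianBlur(im,(3,3),0).astype(float).sum(2)[:,322:334].mean(1)
    return g
a=cv2.imread('pics/w7.png');b=s['image'][:,:,::-1]
ga,gb=edges(a),edges(b)
print(ga[162:176].round(),ga[310:324].round());print(gb[162:176].round(),gb[310:324].round())
for v0,v1 in((168.5,317),(169,316.5)):
  for z in(.012,.014,.016): print(z,tpix(s,326,v0,z)[0]*1000,tpix(s,326,v1,z)[0]*1000)
"
```

```text
[416. 412. 389. 309. 175.  75.  60.  87. 112. 126. 131. 131. 131. 132.] [136. 136. 136. 136. 135. 139. 174. 240. 297. 320. 326. 329. 334. 339.]
[443. 438. 437. 423. 351. 214.  96.  64.  86. 114. 129. 132. 134. 134.] [140. 140. 141. 142. 142. 140. 133. 121. 112. 110. 110. 110. 110. 115.]
0.012 52.16879134725961 -45.72561621430118
0.014 51.79033089300171 -47.26352177693438
0.016 51.41187043874382 -48.801427339567546
0.012 51.885905854648016 -45.34159266815685
0.014 51.50409495158708 -46.874949919674336
0.016 51.12228404852616 -48.40830717119182
```

```bash
python3 -m inch '[{"linear":[-0.01,-0.25,0],"twist":-0.11,"gripper":0.3},{"linear":[-0.01,-0.5,0],"twist":-0.22,"gripper":0.3},{"linear":[-0.02,-0.75,0],"twist":-0.33,"gripper":0.3},{"linear":[-0.03,-1,0],"twist":-0.43,"gripper":0.3}]'
python3 -m inch '[{"linear":[-0.01,-0.25,0],"twist":-0.11,"gripper":0.3},{"linear":[-0.01,-0.5,0],"twist":-0.22,"gripper":0.3},{"linear":[-0.02,-0.75,0],"twist":-0.33,"gripper":0.3},{"linear":[-0.03,-1,0],"twist":-0.43,"gripper":0.3}]'
python3 -m inch '[{"linear":[-0.01,-0.25,0],"twist":-0.11,"gripper":0.3},{"linear":[-0.01,-0.5,0],"twist":-0.22,"gripper":0.3},{"linear":[-0.02,-0.75,0],"twist":-0.33,"gripper":0.3},{"linear":[-0.02,-1,0],"twist":-0.44,"gripper":0.3},{"linear":[-0.02,-1,0],"twist":-0.44,"gripper":0.3},{"linear":[-0.02,-1,-0.2],"twist":-0.44,"gripper":0.3},{"linear":[-0.02,-1,-0.4],"twist":-0.44,"gripper":0.3},{"linear":[-0.02,-1,-0.4],"twist":-0.44,"gripper":0.3},{"linear":[-0.02,-1,-0.4],"twist":-0.44,"gripper":0.3}]'
python3 -c "
from h import *
o=robot.get_obs();print(o['tool_pos'],o['ee_rot'],o['width'])"
```

```text
time: 23.78
tool_pos: [0.577, 0.1905, 0.1454]
ee_rot: [-3.138, -0.003, 2.427]
wrist_force: [0.8, -0.3, -1.5]
width: 0.0655
time: 24.12
tool_pos: [0.574, 0.0904, 0.1456]
ee_rot: [-3.138, -0.001, 1.976]
wrist_force: [0.5, 0.3, -1.8]
width: 0.0653
time: 24.87
tool_pos: [0.5713, -0.0077, 0.1055]
ee_rot: [-3.135, -0.001, 1.522]
wrist_force: [-1.0, 0.9, -2.0]
width: 0.0656
[ 0.57134033 -0.00772603  0.10545773] [-3.13539733e+00 -7.20103288e-04  1.52152708e+00] 0.0656369540634665
```

```bash
python3 -m inch '[{"linear":[0.03,-0.036,0],"twist":-0.005,"gripper":0.3},{"linear":[0.03,-0.036,-0.05],"twist":-0.005,"gripper":0.3},{"linear":[0.03,-0.036,-0.09],"twist":-0.005,"gripper":0.3},{"linear":[0.03,-0.036,-0.09],"twist":-0.005,"gripper":0.3},{"linear":[0.03,-0.036,-0.09],"twist":-0.005,"gripper":0.3}]'
python3 -c "
from h import *
o=robot.get_obs();print(o['tool_pos'],o['ee_rot'],o['width'])
s=snap('side');cv2.imwrite('pics/side10.png',cv2.resize(s['image'][190:240,290:380,::-1],(810,450),interpolation=cv2.INTER_CUBIC))"
```

```text
time: 25.28
tool_pos: [0.5762, -0.0119, 0.0995]
ee_rot: [-3.142, -0.0, 1.515]
wrist_force: [-0.5, 0.5, -0.6]
width: 0.0655
[ 0.57624609 -0.01191714  0.09952511] [-3.14159122e+00 -3.43154520e-05  1.51544549e+00] 0.06554280085486736
```

View pics/side10.png

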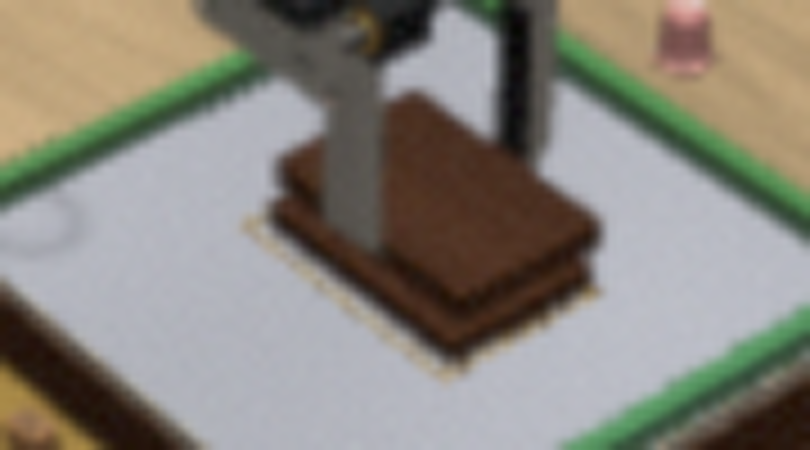

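```bash
python3 -m inch '[{"linear":[-0.01,0.005,-0.03],"twist":0,"gripper":0.3},{"linear":[-0.01,0.005,-0.05],"twist":0,"gripper":0.3},{"linear":[-0.01,0.005,-0.05],"twist":0,"gripper":0.3},{"linear":[-0.01,0.005,-0.05],"twist":0,"gripper":0.3}]'
```

```text
time: 25.67
tool_pos: [0.5751, -0.0115, 0.0943]
ee_rot: [-3.141, -0.0, 1.515]
wrist_force: [-0.3, 0.7, -1.9]
width: 0.0653
```

```bash
python3 -m inch '[{"linear":[-0.007,0.002,-0.01],"twist":0.001,"gripper":0.3},{"linear":[-0.007,0.002,-0.015],"twist":0.001,"gripper":0.3},{"linear":[-0.007,0.002,-0.02],"twist":0.001,"gripper":0.3},{"linear":[-0.007,0.002,-0.02],"twist":0.001,"gripper":0.3}]'
```

```text
time: 26.0
tool_pos: [0.5749, -0.0114, 0.0939]
ee_rot: [3.14, 0.0, 1.516]
wrist_force: [-1.7, 0.0, 5.9]
width: 0.0653
```

Contact. Release, lift and look.

```bash
python3 -m inch '[{"linear":[0,0,0],"twist":0,"gripper":1},{"linear":[0,0,0],"twist":0,"gripper":1},{"linear":[0,0,0],"twist":0,"gripper":1},{"linear":[0,0,0],"twist":0,"gripper":1},{"linear":[0,0,0],"twist":0,"gripper":1}]'
python3 -m inch '[{"linear":[0,0,0.3],"twist":0,"gripper":1},{"linear":[0,0,0.7],"twist":0,"gripper":1},{"linear":[0,0,1],"twist":0,"gripper":1},{"linear":[0,0,1],"twist":0,"gripper":1},{"linear":[0,0,1],"twist":0,"gripper":1},{"linear":[0,0,1],"twist":0,"gripper":1}]'
python3 -c "
from h import *
o=robot.get_obs();print(o['tool_pos'],o['ee_rot'])
s=snap('wrist'); im=s['image'][:,:,::-1]
cv2.imwrite('pics/w13.png',cv2.resize(im[125:265,270:380],(629,800),interpolation=cv2.INTER_CUBIC))
t=snap('top','top13.png')
for p in[(185,207),(225,247)]:print(riser(t,None,p,.014,50))"
```

```text
time: 26.42
tool_pos: [0.5744, -0.0113, 0.0921]
ee_rot: [-3.141, -0.0, 1.516]
wrist_force: [-0.2, -0.1, 0.9]
width: 0.0927
time: 26.92
tool_pos: [0.5742, -0.0113, 0.1917]
ee_rot: [-3.141, -0.0, 1.516]
wrist_force: [0.1, 0.7, -0.4]
width: 0.0945
[ 0.57422073 -0.01127024  0.19168049] [-3.14057977e+00 -2.89078096e-05  1.51635795e+00]
(array([519.3, 417.1,  93.8,  63. ,  -2.9]), array([44., 24., 14.]))
(array([411.1, 306.3,  94.1,  61.7,  12. ]), array([43., 23., 13.]))
```

View pics/w13.png

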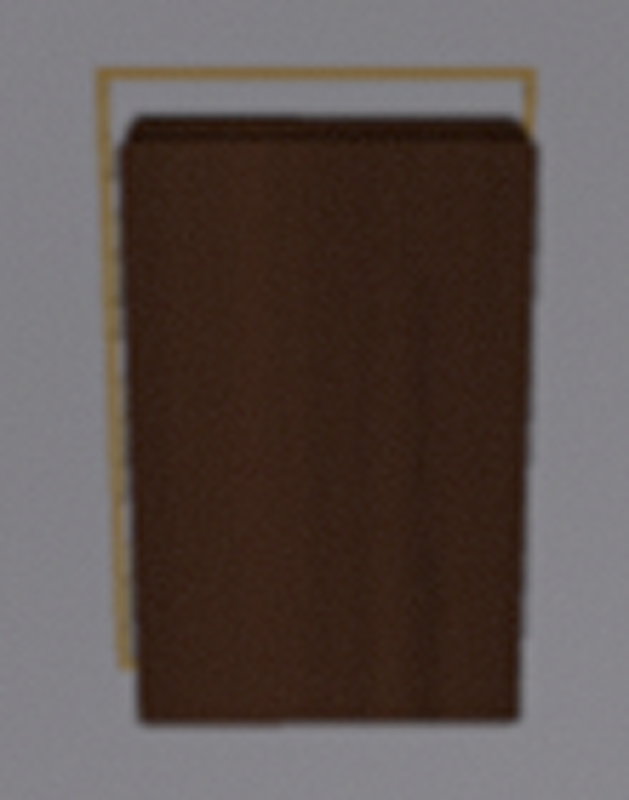

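View pics/top13.png

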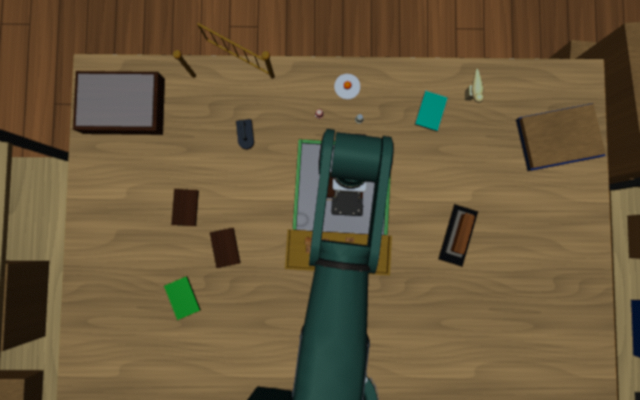

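```bash
python3 -m inch '[{"linear":[-0.04,0.28,0],"twist":0.1,"gripper":1},{"linear":[-0.08,0.56,0],"twist":0.2,"gripper":1},{"linear":[-0.11,0.86,0],"twist":0.3,"gripper":1}]'
python3 -m inch '[{"linear":[-0.04,0.28,0],"twist":0.1,"gripper":1},{"linear":[-0.08,0.56,0],"twist":0.2,"gripper":1},{"linear":[-0.11,0.86,0],"twist":0.3,"gripper":1}]'
python3 -m inch '[{"linear":[-0.04,0.28,0],"twist":0.1,"gripper":1},{"linear":[-0.08,0.56,0],"twist":0.2,"gripper":1},{"linear":[-0.11,0.86,0],"twist":0.3,"gripper":1}]'
python3 -m inch '[{"linear":[-0.04,0.28,0],"twist":0.1,"gripper":1},{"linear":[-0.08,0.56,0],"twist":0.2,"gripper":1},{"linear":[-0.11,0.86,0],"twist":0.3,"gripper":1}]'
python3 -m inch '[{"linear":[-0.04,0.28,0],"twist":0.1,"gripper":1},{"linear":[-0.08,0.56,0],"twist":0.2,"gripper":1},{"linear":[-0.11,0.86,0],"twist":0.3,"gripper":1},{"linear":[-0.11,0.86,0],"twist":0.3,"gripper":1},{"linear":[-0.11,0.86,0],"twist":0.3,"gripper":1},{"linear":[-0.11,0.86,0],"twist":0.3,"gripper":1}]'
python3 -c "
from h import *
s=snap('wrist','w14.png');o=robot.get_obs();print(o['tool_pos'],o['ee_rot'])
s=snap('wrist');print(riser(s,o,(325,190),.014,50))"
```

```text
time: 27.27
tool_pos: [0.5624, 0.0749, 0.1902]
ee_rot: [-3.138, -0.001, 1.834]
wrist_force: [1.1, 0.9, 0.7]
width: 0.0939
time: 27.52
tool_pos: [0.5513, 0.1616, 0.1903]
ee_rot: [-3.138, -0.001, 2.149]
wrist_force: [-0.5, 1.3, 0.5]
width: 0.0938
time: 27.77
tool_pos: [0.5403, 0.2476, 0.1902]
ee_rot: [-3.138, -0.002, 2.464]
wrist_force: [0.0, 0.4, -0.9]
width: 0.0939
time: 28.02
tool_pos: [0.5293, 0.3335, 0.1901]
ee_rot: [-3.139, -0.003, 2.778]
wrist_force: [0.4, -0.1, -0.4]
width: 0.0941
time: 28.52
tool_pos: [0.5192, 0.4179, 0.1907]
ee_rot: [-3.139, -0.002, 3.086]
wrist_force: [0.2, 0.0, 0.3]
width: 0.0939
[0.51953182 0.41747267 0.19126098] [-3.13976014e+00 -1.55441908e-03  3.08540859e+00]
(array([517.7, 421.6,  98.1,  63.7,  -3.1]), array([54., 33., 23.]))
```

View pics/w14.png

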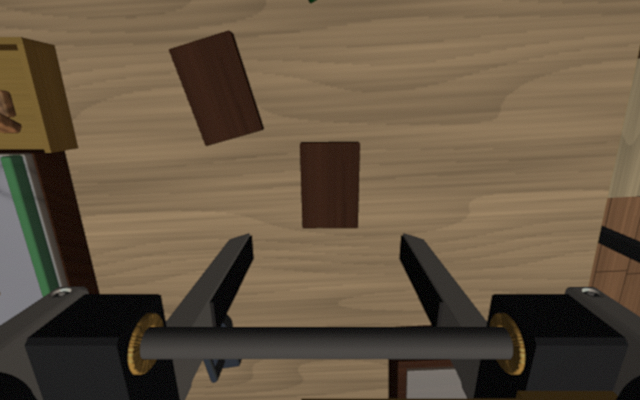

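```bash
python3 -m inch '[{"linear":[-0.015,0.03,-0.35],"twist":0.004,"gripper":1},{"linear":[-0.015,0.03,-0.7],"twist":0.004,"gripper":1},{"linear":[-0.015,0.03,-1],"twist":0.004,"gripper":1}]'
python3 -m inch '[{"linear":[0,0,-0.3],"twist":0,"gripper":1},{"linear":[0,0,-0.58],"twist":0,"gripper":1},{"linear":[0,0,-0.635],"twist":0,"gripper":1},{"linear":[0,0,-0.635],"twist":0,"gripper":1}]'
python3 -m inch '[{"linear":[0,0,0],"twist":0,"gripper":0.3},{"linear":[0,0,0],"twist":0,"gripper":0.3},{"linear":[0,0,0],"twist":0,"gripper":0.3},{"linear":[0,0,0],"twist":0,"gripper":0.3},{"linear":[0,0,0],"twist":0,"gripper":0.3},{"linear":[0,0,0],"twist":0,"gripper":0.3},{"linear":[0,0,0],"twist":0,"gripper":0.3}]'
python3 -m inch '[{"linear":[0,0,0.3],"twist":0,"gripper":0.3},{"linear":[0,0,0.7],"twist":0,"gripper":0.3},{"linear":[0,0,1],"twist":0,"gripper":0.3},{"linear":[0,0,1],"twist":0,"gripper":0.3}]'
python3 -m inch '[{"linear":[0,0,0.3],"twist":0,"gripper":0.3},{"linear":[0,0,0.35],"twist":0,"gripper":0.3},{"linear":[0,0,0.35],"twist":0,"gripper":0.3}]'
python3 -c "
from h import *
s=snap('wrist','w15.png');o=robot.get_obs();print(o['tool_pos'],o['ee_rot'])
g=cv2.GaussianBlur(s['image'],(3,3),0).astype(float).sum(2)[:,322:334].mean(1)
print(g[160:178].round(),g[308:324].round())
im=s['image'][:,:,::-1]
cv2.imwrite('pics/w15c.png',cv2.resize(im[155:330,260:400],(640,800),interpolation=cv2.INTER_CUBIC))"
```

```text
time: 28.87
tool_pos: [0.5185, 0.4203, 0.0916]
ee_rot: [3.141, 0.001, 3.089]
wrist_force: [0.5, -0.2, -0.8]
width: 0.0939
time: 29.2
tool_pos: [0.5169, 0.4194, 0.0263]
ee_rot: [-3.138, -0.005, 3.089]
wrist_force: [0.9, -0.1, 0.2]
width: 0.0939
time: 29.78
tool_pos: [0.5189, 0.4221, 0.0308]
ee_rot: [3.14, 0.002, 3.091]
wrist_force: [0.1, -1.7, 6.2]
width: 0.0652
time: 30.12
tool_pos: [0.5212, 0.4241, 0.1377]
ee_rot: [3.133, 0.011, 3.092]
wrist_force: [-0.2, 0.9, 0.5]
width: 0.0649
time: 30.37
tool_pos: [0.519, 0.4225, 0.1658]
ee_rot: [3.139, 0.003, 3.091]
wrist_force: [0.8, 0.7, -1.1]
width: 0.0653
[0.51824414 0.4219122  0.16371537] [3.14088041e+00 6.98386957e-04 3.09144918e+00]
[350. 352. 356. 361. 364. 358. 324. 239. 127.  59.  59.  87. 109. 117.
 119. 119. 119. 119.] [125. 126. 126. 126. 125. 123. 126. 161. 239. 312. 337. 336. 337. 341.
 344. 346.]
```

View pics/w15c.png

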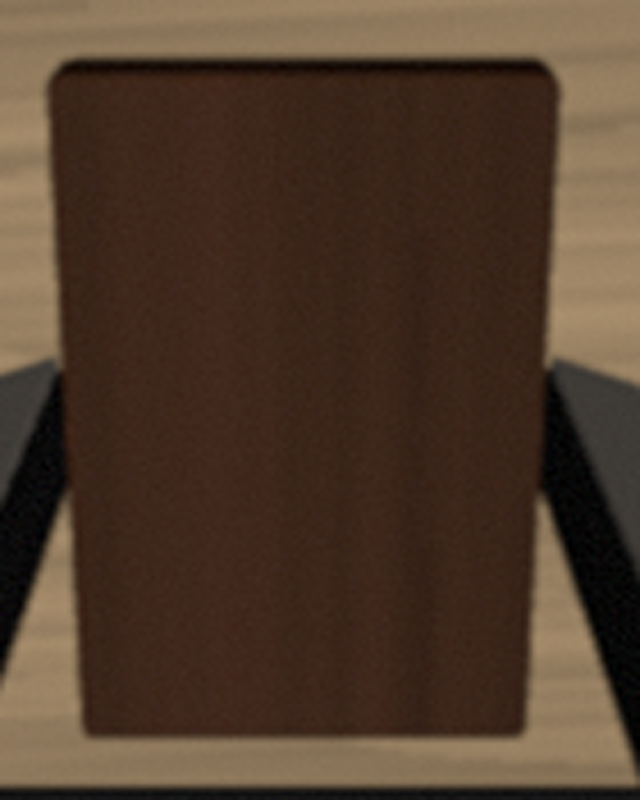

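```bash
python3 -m inch '[{"linear":[0.04,-0.28,0],"twist":-0.1,"gripper":0.3},{"linear":[0.08,-0.56,0],"twist":-0.2,"gripper":0.3},{"linear":[0.11,-0.87,0],"twist":-0.3,"gripper":0.3}]'
python3 -m inch '[{"linear":[0.04,-0.28,0],"twist":-0.1,"gripper":0.3},{"linear":[0.08,-0.56,0],"twist":-0.2,"gripper":0.3},{"linear":[0.11,-0.87,0],"twist":-0.3,"gripper":0.3}]'
python3 -m inch '[{"linear":[0.04,-0.28,0],"twist":-0.1,"gripper":0.3},{"linear":[0.08,-0.56,0],"twist":-0.2,"gripper":0.3},{"linear":[0.11,-0.87,0],"twist":-0.3,"gripper":0.3}]'
python3 -m inch '[{"linear":[0.04,-0.28,0],"twist":-0.1,"gripper":0.3},{"linear":[0.08,-0.56,0],"twist":-0.2,"gripper":0.3},{"linear":[0.11,-0.87,0],"twist":-0.3,"gripper":0.3}]'
python3 -m inch '[{"linear":[0.04,-0.28,0],"twist":-0.1,"gripper":0.3},{"linear":[0.08,-0.56,0],"twist":-0.2,"gripper":0.3},{"linear":[0.11,-0.86,0],"twist":-0.3,"gripper":0.3},{"linear":[0.11,-0.86,0],"twist":-0.3,"gripper":0.3},{"linear":[0.11,-0.86,0],"twist":-0.3,"gripper":0.3},{"linear":[0.11,-0.86,0],"twist":-0.3,"gripper":0.3},{"linear":[0.11,-0.86,0],"twist":-0.3,"gripper":0.3}]'
python3 -c "
from h import *
o=robot.get_obs();print(o['tool_pos'],o['ee_rot'],o['width'])"
```

```text
time: 30.67
tool_pos: [0.5279, 0.334, 0.1604]
ee_rot: [-3.138, -0.003, 2.774]
wrist_force: [0.9, 0.1, -0.4]
width: 0.0651
time: 30.92
tool_pos: [0.539, 0.2464, 0.1608]
ee_rot: [-3.138, -0.003, 2.458]
wrist_force: [1.5, -0.5, -0.2]
width: 0.065
time: 31.17
tool_pos: [0.5499, 0.1595, 0.1609]
ee_rot: [-3.138, -0.002, 2.144]
wrist_force: [1.3, 0.1, -0.9]
width: 0.0654
time: 31.42
tool_pos: [0.5609, 0.0727, 0.161]
ee_rot: [-3.138, -0.001, 1.83]
wrist_force: [0.9, -0.6, -1.7]
width: 0.0654
time: 32.0
tool_pos: [0.5725, -0.0112, 0.1627]
ee_rot: [-3.14, -0.001, 1.522]
wrist_force: [0.2, 0.4, -1.4]
width: 0.0652
[ 0.57247477 -0.01115925  0.16272544] [-3.13957450e+00 -7.14958797e-04  1.52239682e+00] 0.06523226826197001
```

```bash
python3 -m inch '[{"linear":[0.015,0,-0.15],"twist":-0.006,"gripper":0.3},{"linear":[0.015,0,-0.3],"twist":-0.006,"gripper":0.3},{"linear":[0.015,0,-0.42],"twist":-0.006,"gripper":0.3},{"linear":[0.015,0,-0.42],"twist":-0.006,"gripper":0.3},{"linear":[0.015,0,-0.42],"twist":-0.006,"gripper":0.3},{"linear":[0.015,0,-0.42],"twist":-0.006,"gripper":0.3}]'
python3 -c "
from h import *
o=robot.get_obs();print(o['tool_pos'],o['ee_rot'],o['width'])
s=snap('side');cv2.imwrite('pics/side12.png',cv2.resize(s['image'][190:240,290:380,::-1],(810,450),interpolation=cv2.INTER_CUBIC))"
```

```text
time: 32.5
tool_pos: [0.5749, -0.0118, 0.1226]
ee_rot: [3.141, 0.0, 1.515]
wrist_force: [-0.2, -1.0, -2.0]
width: 0.0656
[ 0.57489335 -0.01183861  0.12261879] [3.14057099e+00 1.16094803e-05 1.51515122e+00] 0.06558144472335048
```

View pics/side12.png

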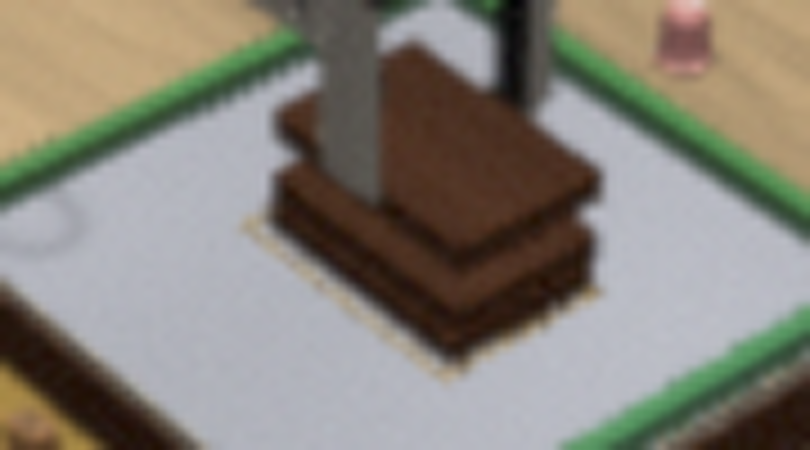

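```bash
python3 -m inch '[{"linear":[-0.003,0.003,-0.04],"twist":0.001,"gripper":0.3},{"linear":[-0.003,0.003,-0.08],"twist":0.001,"gripper":0.3},{"linear":[-0.003,0.003,-0.12],"twist":0.001,"gripper":0.3},{"linear":[-0.003,0.003,-0.12],"twist":0.001,"gripper":0.3},{"linear":[-0.003,0.003,-0.12],"twist":0.001,"gripper":0.3}]'
python3 -m inch '[{"linear":[-0.002,0,-0.01],"twist":0,"gripper":0.3},{"linear":[-0.002,0,-0.02],"twist":0,"gripper":0.3},{"linear":[-0.002,0,-0.02],"twist":0,"gripper":0.3}]'
```

```text
time: 32.97
tool_pos: [0.574, -0.012, 0.1096]
ee_rot: [-3.141, -0.0, 1.515]
wrist_force: [0.1, -0.2, -1.1]
width: 0.0656
time: 33.22
tool_pos: [0.5742, -0.0121, 0.1089]
ee_rot: [3.141, 0.0, 1.515]
wrist_force: [-0.9, 1.3, 1.9]
width: 0.0656
```

```bash
python3 -m inch '[{"linear":[0,0.005,-0.005],"twist":0,"gripper":0.3},{"linear":[0,0.005,-0.01],"twist":0,"gripper":0.3},{"linear":[0,0.005,-0.01],"twist":0,"gripper":0.3}]'
python3 -m inch '[{"linear":[0,0,0],"twist":0,"gripper":1},{"linear":[0,0,0],"twist":0,"gripper":1},{"linear":[0,0,0],"twist":0,"gripper":1},{"linear":[0,0,0],"twist":0,"gripper":1},{"linear":[0,0,0],"twist":0,"gripper":1}]'
python3 -m inch '[{"linear":[0,0,0.3],"twist":0,"gripper":1},{"linear":[0,0,0.7],"twist":0,"gripper":1},{"linear":[0,0,0.9],"twist":0,"gripper":1},{"linear":[0,0,0.9],"twist":0,"gripper":1},{"linear":[0,0,0.9],"twist":0,"gripper":1},{"linear":[0,0,0.9],"twist":0,"gripper":1}]'
python3 -c "
from h import *
o=robot.get_obs();print(o['tool_pos'],o['ee_rot'])
s=snap('wrist'); im=s['image'][:,:,::-1]
cv2.imwrite('pics/w16.png',cv2.resize(im[125:265,270:380],(629,800),interpolation=cv2.INTER_CUBIC))
t=snap('top','top16.png')
for p in[(225,247)]:print(riser(t,None,p,.014,50))"
```

```text
time: 33.47
tool_pos: [0.5742, -0.012, 0.1089]
ee_rot: [3.14, 0.001, 1.515]
wrist_force: [-3.3, -0.0, 7.3]
width: 0.0654
time: 33.88
tool_pos: [0.574, -0.0114, 0.1065]
ee_rot: [-3.141, -0.0, 1.515]
wrist_force: [0.4, -0.3, 0.6]
width: 0.0929
time: 34.38
tool_pos: [0.5735, -0.0114, 0.1955]
ee_rot: [-3.139, -0.0, 1.515]
wrist_force: [-0.8, 0.5, -0.8]
width: 0.094
[ 0.5734605  -0.01140766  0.19549963] [-3.1393818e+00 -1.3256323e-04  1.5153331e+00]
(array([411.1, 306.3,  94.2,  61.7,  12. ]), array([43., 23., 13.]))
```

View pics/w16.png

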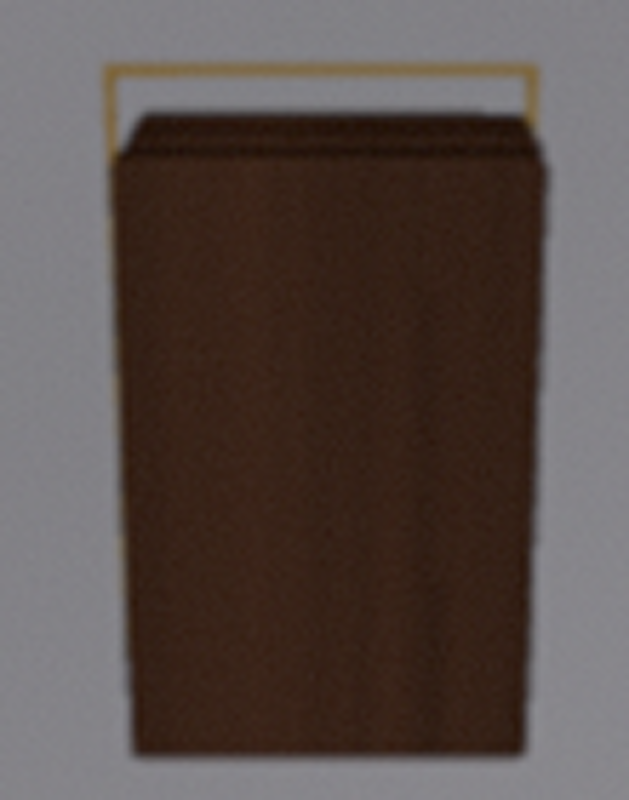

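View pics/top16.png

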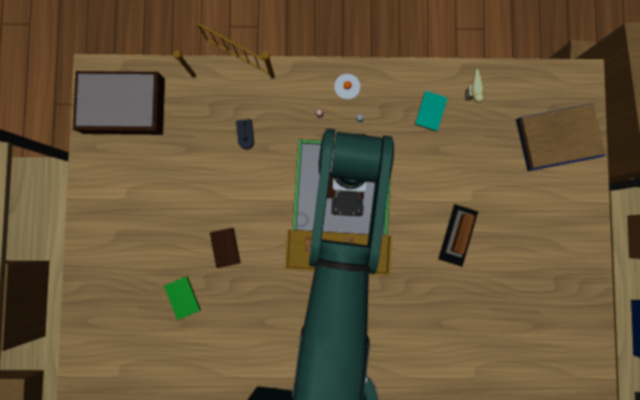

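```bash
python3 -m inch '[{"linear":[-0.1,0.2,0],"twist":0.11,"gripper":1},{"linear":[-0.2,0.4,0],"twist":0.22,"gripper":1},{"linear":[-0.3,0.6,0],"twist":0.33,"gripper":1},{"linear":[-0.41,0.8,0],"twist":0.44,"gripper":1}]'
python3 -m inch '[{"linear":[-0.1,0.2,0],"twist":0.11,"gripper":1},{"linear":[-0.2,0.4,0],"twist":0.22,"gripper":1},{"linear":[-0.3,0.6,0],"twist":0.33,"gripper":1},{"linear":[-0.41,0.8,0],"twist":0.44,"gripper":1}]'
python3 -m inch '[{"linear":[-0.1,0.2,0],"twist":0.11,"gripper":1},{"linear":[-0.2,0.4,0],"twist":0.22,"gripper":1},{"linear":[-0.3,0.6,0],"twist":0.33,"gripper":1},{"linear":[-0.41,0.8,0],"twist":0.44,"gripper":1}]'
python3 -m inch '[{"linear":[-0.1,0.2,0],"twist":0.11,"gripper":1},{"linear":[-0.2,0.4,0],"twist":0.22,"gripper":1},{"linear":[-0.3,0.6,0],"twist":0.33,"gripper":1},{"linear":[-0.41,0.81,0],"twist":0.43,"gripper":1},{"linear":[-0.41,0.81,0],"twist":0.43,"gripper":1},{"linear":[-0.41,0.81,0],"twist":0.43,"gripper":1}]'
python3 -c "
from h import *
s=snap('wrist','w17.png');o=robot.get_obs();print(o['tool_pos'],o['ee_rot'])
s=snap('wrist');print(riser(s,o,(325,190),.014,50))"
```

```text
time: 34.82
tool_pos: [0.5318, 0.0691, 0.1948]
ee_rot: [-3.138, -0.002, 1.981]
wrist_force: [-0.2, 0.3, 0.7]
width: 0.0939
time: 35.15
tool_pos: [0.4907, 0.1492, 0.1949]
ee_rot: [-3.139, -0.002, 2.442]
wrist_force: [0.2, -0.0, 0.0]
width: 0.0942
time: 35.48
tool_pos: [0.4497, 0.2291, 0.195]
ee_rot: [-3.14, -0.003, 2.903]
wrist_force: [-0.4, 0.1, 0.8]
width: 0.0939
time: 35.98
tool_pos: [0.4091, 0.3096, 0.1953]
ee_rot: [-3.14, -0.003, -2.935]
wrist_force: [0.3, -0.2, 0.1]
width: 0.0939
[0.40962051 0.30902879 0.19560344] [-3.14012234e+00 -2.22194598e-03 -2.93607084e+00]
(array([408.9, 309.8,  98.2,  63.6,  11.9]), array([53., 33., 22.]))
```

View pics/w17.png

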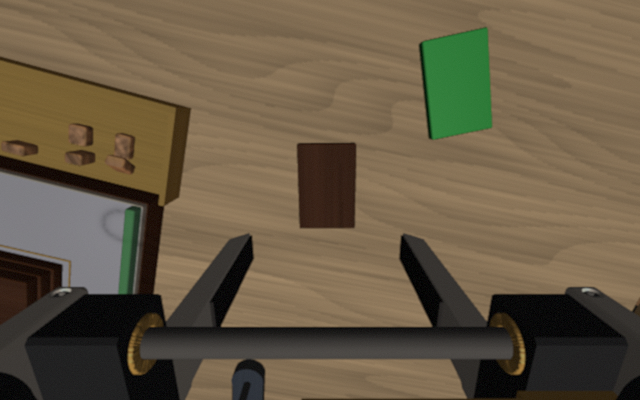

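```bash
python3 -m inch '[{"linear":[-0.005,0.005,-0.35],"twist":0.002,"gripper":1},{"linear":[-0.005,0.005,-0.7],"twist":0.002,"gripper":1},{"linear":[-0.005,0.005,-1],"twist":0.002,"gripper":1}]'
python3 -m inch '[{"linear":[0,0,-0.3],"twist":0,"gripper":1},{"linear":[0,0,-0.6],"twist":0,"gripper":1},{"linear":[0,0,-0.67],"twist":0,"gripper":1},{"linear":[0,0,-0.67],"twist":0,"gripper":1}]'
python3 -m inch '[{"linear":[0,0,0],"twist":0,"gripper":0.3},{"linear":[0,0,0],"twist":0,"gripper":0.3},{"linear":[0,0,0],"twist":0,"gripper":0.3},{"linear":[0,0,0],"twist":0,"gripper":0.3},{"linear":[0,0,0],"twist":0,"gripper":0.3},{"linear":[0,0,0],"twist":0,"gripper":0.3},{"linear":[0,0,0],"twist":0,"gripper":0.3}]'
python3 -m inch '[{"linear":[0,0,0.3],"twist":0,"gripper":0.3},{"linear":[0,0,0.7],"twist":0,"gripper":0.3},{"linear":[0,0,1],"twist":0,"gripper":0.3},{"linear":[0,0,1],"twist":0,"gripper":0.3}]'
python3 -m inch '[{"linear":[0,0,0.3],"twist":0,"gripper":0.3},{"linear":[0,0,0.5],"twist":0,"gripper":0.3},{"linear":[0,0,0.5],"twist":0,"gripper":0.3}]'
python3 -c "
from h import *
s=snap('wrist','w18.png');o=robot.get_obs();print(o['tool_pos'],o['ee_rot'])
g=cv2.GaussianBlur(s['image'],(3,3),0).astype(float).sum(2)[:,322:334].mean(1)
print(g[160:178].round(),g[308:324].round())
im=s['image'][:,:,::-1]
cv2.imwrite('pics/w18c.png',cv2.resize(im[155:330,260:400],(640,800),interpolation=cv2.INTER_CUBIC))"
```

```text
time: 36.33
tool_pos: [0.41, 0.3086, 0.0953]
ee_rot: [-3.141, 0.0, -2.936]
wrist_force: [-0.5, 0.4, -1.4]
width: 0.0941
time: 36.67
tool_pos: [0.408, 0.3078, 0.0271]
ee_rot: [-3.139, -0.006, -2.935]
wrist_force: [0.1, -0.7, -0.3]
width: 0.0937
time: 37.25
tool_pos: [0.4106, 0.3105, 0.0316]
ee_rot: [3.141, 0.003, -2.933]
wrist_force: [-0.1, -1.4, 5.6]
width: 0.0653
time: 37.58
tool_pos: [0.4129, 0.3122, 0.1375]
ee_rot: [3.137, 0.013, -2.933]
wrist_force: [1.1, 0.4, 0.1]
width: 0.0653
time: 37.83
tool_pos: [0.4113, 0.3112, 0.184]
ee_rot: [3.139, 0.007, -2.933]
wrist_force: [0.0, 0.5, -0.2]
width: 0.0653
[0.41044823 0.31064218 0.18144196] [ 3.14011159  0.00385573 -2.93307625]
[393. 390. 385. 381. 371. 335. 248. 132.  61.  62.  90. 112. 120. 123.
 124. 124. 123. 123.] [129. 129. 130. 129. 128. 140. 190. 274. 343. 370. 375. 377. 381. 381.
 379. 379.]
```

View pics/w18c.png

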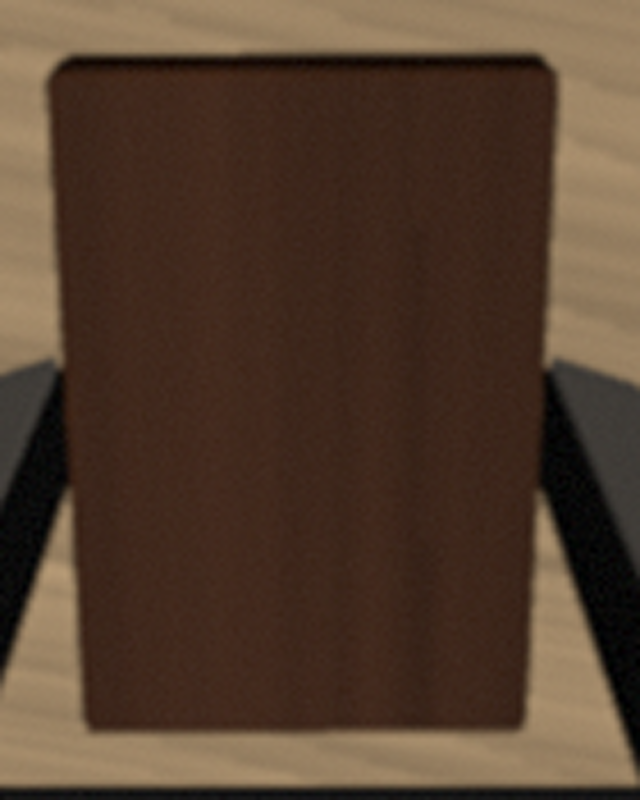

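```bash
python3 -m inch '[{"linear":[0.1,-0.2,0],"twist":-0.11,"gripper":0.3},{"linear":[0.2,-0.4,0],"twist":-0.22,"gripper":0.3},{"linear":[0.3,-0.6,0],"twist":-0.33,"gripper":0.3},{"linear":[0.41,-0.8,0],"twist":-0.44,"gripper":0.3}]'
python3 -m inch '[{"linear":[0.1,-0.2,0],"twist":-0.11,"gripper":0.3},{"linear":[0.2,-0.4,0],"twist":-0.22,"gripper":0.3},{"linear":[0.3,-0.6,0],"twist":-0.33,"gripper":0.3},{"linear":[0.41,-0.8,0],"twist":-0.44,"gripper":0.3}]'
python3 -m inch '[{"linear":[0.1,-0.2,0],"twist":-0.11,"gripper":0.3},{"linear":[0.2,-0.4,0],"twist":-0.22,"gripper":0.3},{"linear":[0.3,-0.6,0],"twist":-0.33,"gripper":0.3},{"linear":[0.41,-0.8,0],"twist":-0.44,"gripper":0.3}]'
python3 -m inch '[{"linear":[0.1,-0.2,0],"twist":-0.11,"gripper":0.3},{"linear":[0.2,-0.4,0],"twist":-0.22,"gripper":0.3},{"linear":[0.3,-0.6,0],"twist":-0.33,"gripper":0.3},{"linear":[0.4,-0.81,0],"twist":-0.43,"gripper":0.3},{"linear":[0.4,-0.81,0],"twist":-0.43,"gripper":0.3},{"linear":[0.4,-0.81,0],"twist":-0.43,"gripper":0.3},{"linear":[0.4,-0.81,0],"twist":-0.43,"gripper":0.3},{"linear":[0.4,-0.81,0],"twist":-0.43,"gripper":0.3}]'
python3 -c "
from h import *
o=robot.get_obs();print(o['tool_pos'],o['ee_rot'],o['width'])"
```

```text
time: 38.22
tool_pos: [0.4494, 0.2289, 0.1768]
ee_rot: [-3.139, -0.004, 2.884]
wrist_force: [-0.9, 0.0, -0.6]
width: 0.0651
time: 38.55
tool_pos: [0.4905, 0.1488, 0.1767]
ee_rot: [-3.138, -0.003, 2.423]
wrist_force: [-0.3, 0.7, -0.7]
width: 0.0653
time: 38.88
tool_pos: [0.5315, 0.069, 0.1766]
ee_rot: [-3.137, -0.002, 1.962]
wrist_force: [0.9, -0.4, -1.3]
width: 0.0655
time: 39.55
tool_pos: [0.5717, -0.01, 0.1788]
ee_rot: [-3.14, -0.001, 1.519]
wrist_force: [0.1, 0.1, -0.8]
width: 0.0654
[ 0.57174955 -0.00997679  0.17881476] [-3.13954835e+00 -6.22367417e-04  1.51930352e+00] 0.06541465141926472
```

```bash
python3 -m inch '[{"linear":[0.02,-0.018,-0.15],"twist":-0.003,"gripper":0.3},{"linear":[0.02,-0.018,-0.3],"twist":-0.003,"gripper":0.3},{"linear":[0.02,-0.018,-0.44],"twist":-0.003,"gripper":0.3},{"linear":[0.02,-0.018,-0.44],"twist":-0.003,"gripper":0.3},{"linear":[0.02,-0.018,-0.44],"twist":-0.003,"gripper":0.3},{"linear":[0.02,-0.018,-0.44],"twist":-0.003,"gripper":0.3},{"linear":[0.02,-0.018,-0.44],"twist":-0.003,"gripper":0.3}]'
python3 -c "
from h import *
o=robot.get_obs();print(o['tool_pos'],o['ee_rot'],o['width'])
s=snap('side');cv2.imwrite('pics/side14.png',cv2.resize(s['image'][185:240,290:380,::-1],(810,495),interpolation=cv2.INTER_CUBIC))"
```

```text
time: 40.13
tool_pos: [0.5753, -0.0125, 0.1375]
ee_rot: [3.139, 0.0, 1.515]
wrist_force: [0.9, 0.3, -1.5]
width: 0.0653
[ 0.57526379 -0.01249022  0.13752123] [3.13892726e+00 1.33428019e-04 1.51503211e+00] 0.06525188274782266
```

View pics/side14.png

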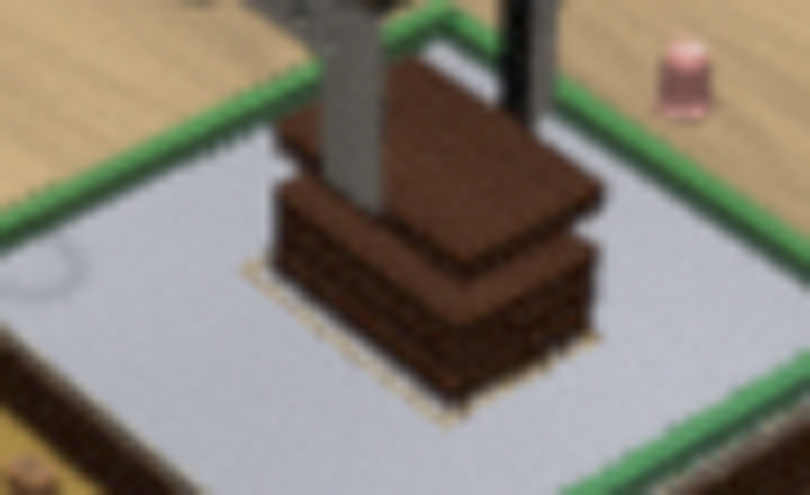

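```bash
python3 -m inch '[{"linear":[-0.007,0.004,-0.04],"twist":0.001,"gripper":0.3},{"linear":[-0.007,0.004,-0.08],"twist":0.001,"gripper":0.3},{"linear":[-0.007,0.004,-0.12],"twist":0.001,"gripper":0.3},{"linear":[-0.007,0.004,-0.12],"twist":0.001,"gripper":0.3},{"linear":[-0.007,0.004,-0.12],"twist":0.001,"gripper":0.3}]'
python3 -m inch '[{"linear":[0,0,-0.01],"twist":0,"gripper":0.3},{"linear":[0,0,-0.01],"twist":0,"gripper":0.3},{"linear":[0,0,-0.01],"twist":0,"gripper":0.3}]'
```

```text
time: 40.6
tool_pos: [0.5736, -0.0124, 0.1235]
ee_rot: [-3.141, -0.0, 1.515]
wrist_force: [-0.7, 0.8, -0.8]
width: 0.0656
time: 40.85
tool_pos: [0.5739, -0.0124, 0.1232]
ee_rot: [3.142, 0.0, 1.515]
wrist_force: [-0.5, -0.6, 0.1]
width: 0.0654
```

```bash
python3 -m inch '[{"linear":[0,0.003,-0.007],"twist":0.001,"gripper":0.3},{"linear":[0,0.003,-0.012],"twist":0.001,"gripper":0.3},{"linear":[0,0.003,-0.012],"twist":0.001,"gripper":0.3}]'
```

```text
time: 41.1
tool_pos: [0.5738, -0.0124, 0.1231]
ee_rot: [3.141, 0.001, 1.516]
wrist_force: [-2.4, -1.1, 4.6]
width: 0.0654
```

```bash
python3 -m inch '[{"linear":[0,0,0],"twist":0,"gripper":1},{"linear":[0,0,0],"twist":0,"gripper":1},{"linear":[0,0,0],"twist":0,"gripper":1},{"linear":[0,0,0],"twist":0,"gripper":1},{"linear":[0,0,0],"twist":0,"gripper":1}]'
python3 -m inch '[{"linear":[0,0,0.3],"twist":0,"gripper":1},{"linear":[0,0,0.7],"twist":0,"gripper":1},{"linear":[0,0,1],"twist":0,"gripper":1},{"linear":[0,0,1],"twist":0,"gripper":1}]'
python3 -m inch '[{"linear":[-0.3,0,0],"twist":0,"gripper":1},{"linear":[-0.6,0,0],"twist":0,"gripper":1},{"linear":[-1,0,0],"twist":0,"gripper":1},{"linear":[-1,0,0],"twist":0,"gripper":1}]'
python3 -m inch '[{"linear":[-0.3,0.2,0],"twist":0,"gripper":1},{"linear":[-0.6,0.4,0],"twist":0,"gripper":1},{"linear":[-1,0.6,0],"twist":0,"gripper":1},{"linear":[-1,0.6,0],"twist":0,"gripper":1}]'
python3 -m inch '[{"linear":[-0.1,0.3,0],"twist":0,"gripper":1},{"linear":[-0.1,0.6,0],"twist":0,"gripper":1},{"linear":[-0.1,1,0],"twist":0,"gripper":1},{"linear":[-0.1,1,0],"twist":0,"gripper":1}]'
python3 -c "
from h import *
t=snap('top','top20.png');im=t['image'][:,:,::-1]
c=im[130:280,280:400]; cv2.imwrite('pics/t20.png',cv2.resize(c,None,fx=4,fy=4,interpolation=cv2.INTER_CUBIC))
cv2.imwrite('pics/t21.png',cv2.resize(im[195:275,430:490],(450,600),interpolation=cv2.INTER_CUBIC))
s=snap('side','side20.png');im=s['image'][:,:,::-1]
cv2.imwrite('pics/side20c.png',cv2.resize(im[180:330,240:440],(800,600),interpolation=cv2.INTER_CUBIC))"
```

```text
time: 41.52
tool_pos: [0.5738, -0.012, 0.1215]
ee_rot: [-3.141, -0.0, 1.516]
wrist_force: [0.1, 0.7, -0.0]
width: 0.093
time: 41.85
tool_pos: [0.5771, -0.0124, 0.2303]
ee_rot: [3.127, 0.001, 1.516]
wrist_force: [0.3, 0.1, 0.6]
width: 0.0941
time: 42.18
tool_pos: [0.4673, -0.0114, 0.2196]
ee_rot: [-3.134, -0.0, 1.516]
wrist_force: [0.8, 0.6, -0.2]
width: 0.094
time: 42.52
tool_pos: [0.3696, 0.05, 0.2214]
ee_rot: [-3.14, -0.001, 1.519]
wrist_force: [-0.1, 0.5, 0.1]
width: 0.0943
time: 42.85
tool_pos: [0.3634, 0.1534, 0.2217]
ee_rot: [3.142, -0.004, 1.525]
wrist_force: [-1.1, -0.8, 0.2]
width: 0.0937
```

View pics/t20.png

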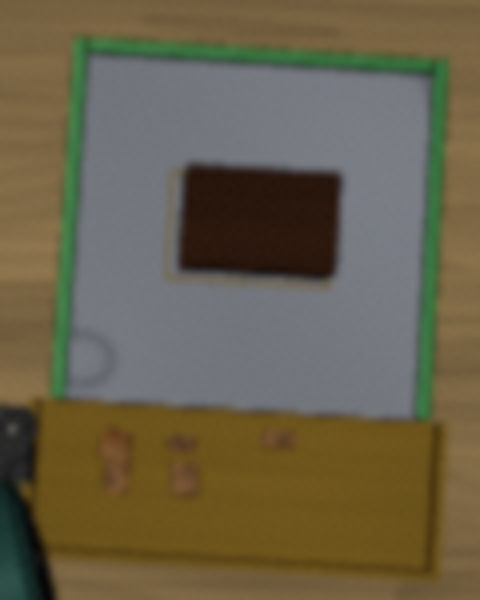

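View pics/t21.png

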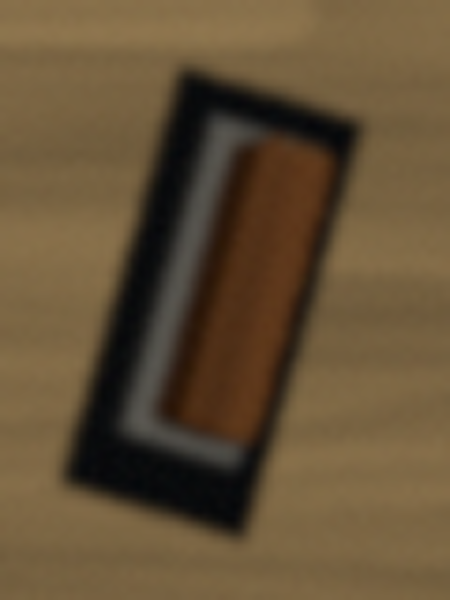

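View pics/side20c.png

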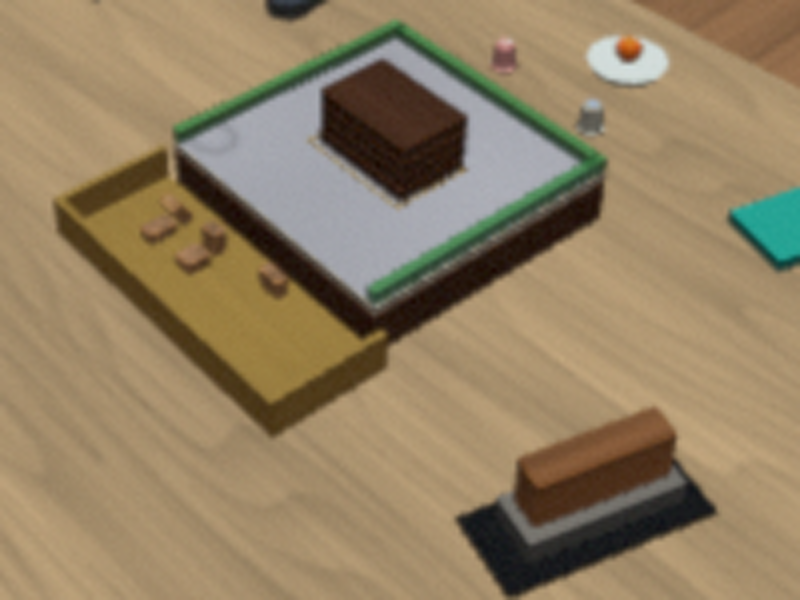

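View pics/top20.png

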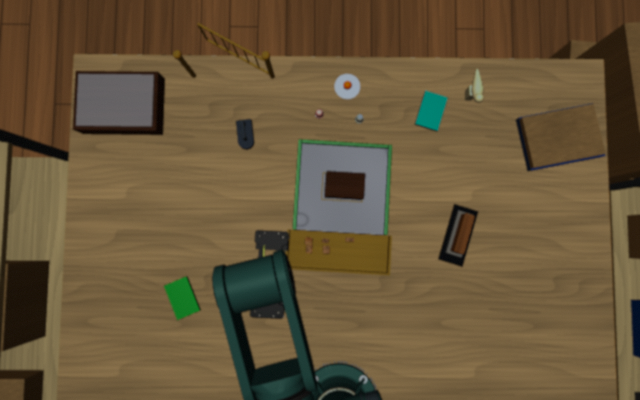

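Run:
```python
from h import *
s=snap('top');f=lambda u,v,z:sh(pix(s,280+(u+.5)/4-.5,130+(v+.5)/4-.5,z))
Q=np.array([f(*p,.106) for p in[(184,164),(342,174),(335,278),(178,269)]]);print(Q.round(1).tolist(),Q.mean(0))
e=Q[0]+Q[3]-Q[1]-Q[2];print(np.degrees(np.arctan2(e[0],e[1])))
o=robot.get_obs();print(o['time'],o['wrist_force'])
print(cloud(s)[185,340])
f=lambda u,v,z:pix(s,430+(u+.5)/7.5-.5,195+(v+.5)/7.5-.5,z)[:2]
for z,q in((.006,[(185,68),(360,125),(243,537),(65,482)]),(.07,[(260,132),(336,155),(247,445),(168,420)])):
  P=np.array([f(*p,z) for p in q]);e=P[0]+P[1]-P[2]-P[3];print(P.mean(0),np.degrees(np.arctan2(e[1],e[0])))
```

```text
[[33.2, 47.1], [32.9, -54.0], [-33.9, -53.0], [-34.1, 46.9]] [-0.49363545 -3.24580473]
0.042536697508836076
43.0 [-0.62069964 -0.22054164  0.37380731]
[ 0.57293439 -0.00121216  0.10420724]
[ 0.44898173 -0.32838582] -16.863203545383293
[ 0.45348055 -0.32459161] -18.273478326120774
```

Before handing in I'll check how flush the pile is from the wrist camera, from above and at an angle.

```bash
python3 -m inch '[{"linear":[0.3,-0.3,0.1],"twist":0,"gripper":1},{"linear":[0.6,-0.6,0.2],"twist":0,"gripper":1},{"linear":[1,-0.9,0.3],"twist":0,"gripper":1},{"linear":[1,-0.9,0.3],"twist":0,"gripper":1}]'
python3 -m inch '[{"linear":[0.3,-0.3,0.1],"twist":0,"gripper":1},{"linear":[0.6,-0.6,0.2],"twist":0,"gripper":1},{"linear":[1,-0.9,0.3],"twist":0,"gripper":1},{"linear":[1,-0.9,0.3],"twist":0,"gripper":1},{"linear":[1,-0.9,0.3],"twist":0,"gripper":1},{"linear":[1,-0.9,0.3],"twist":0,"gripper":1},{"linear":[1,-0.9,0.3],"twist":0,"gripper":1}]'
python3 -c "
from h import *
o=robot.get_obs();print(o['tool_pos'],o['ee_rot'])
s=snap('wrist','w20.png'); im=s['image'][:,:,::-1]
cv2.imwrite('pics/w20c.png',cv2.resize(im[100:260,260:420],(600,600),interpolation=cv2.INTER_CUBIC))"
```

```text
time: 43.33
tool_pos: [0.4674, 0.0527, 0.2524]
ee_rot: [3.139, 0.002, 1.509]
wrist_force: [0.4, 0.5, -0.1]
width: 0.0939
time: 43.92
tool_pos: [0.563, -0.0324, 0.2814]
ee_rot: [-3.14, -0.0, 1.515]
wrist_force: [-0.7, -0.0, 0.9]
width: 0.094
[ 0.562975   -0.03243442  0.2814305 ] [-3.14035728e+00 -4.43640879e-04  1.51530303e+00]
```

View pics/w20c.png

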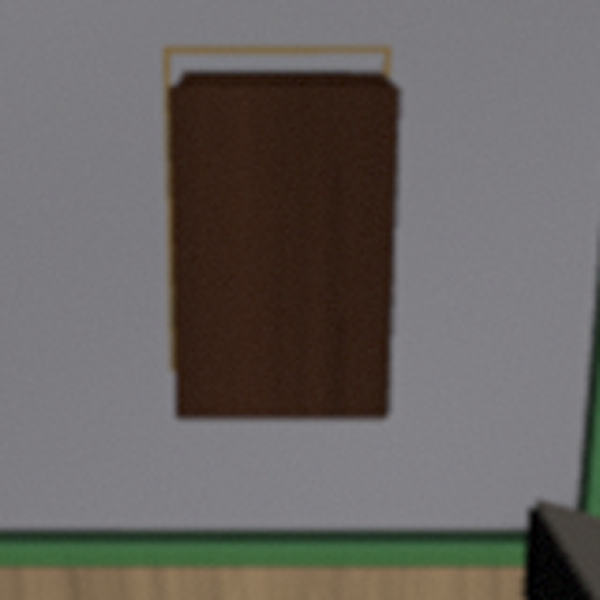

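Run:
```python
from h import *
o=robot.get_obs();s=snap('wrist');k=3.75
f=lambda u,v,z:sh(wpix(s,o,260+u/k,100+v/k,z))
for q,z in [([(166,48),(389,48)],.05),([(174,370)],.05),([(170,88),(399,88),(388,415),(177,415)],.106),([(184,74),(384,74)],.064)]:
  Q=np.array([f(*p,z) for p in q]);print(z,Q.round(1).tolist(),Q.mean(0))
```

```text
0.05 [[-35.4, 57.5], [37.2, 57.4]] [ 0.87306805 57.44483027]
0.05 [[-35.1, -51.7]] [-35.10306925 -51.66454421]
0.106 [[-30.7, 47.3], [33.7, 47.2], [33.8, -49.8], [-30.7, -49.6]] [ 1.49705135 -1.23726534]
0.064 [[-29.0, 49.8], [34.2, 49.6]] [ 2.60865358 49.70819583]
```

Run:
```python
from h import *
s=snap('side');K=np.array(s['mtx']);R,t=w2c(s)
im=s['image'][:,:,::-1]
x0,y0,x1,y1=310,185,366,236
k=14
c=cv2.resize(im[y0:y1,x0:x1],None,fx=k,fy=k,interpolation=cv2.INTER_CUBIC)
def pr(x,y,z):
    w=np.append(unsh(x,y),z);p=K@(R@w+t);return p[:2]/p[2]
ax,ay=1.2,-1.5
for xx,yy in[(-33,50),(-33,-50),(33,-50)]:
    a=pr(xx+ax,yy+ay,.05);b=pr(xx+ax,yy+ay,.106)
    A,B=[tuple(int(v) for v in ((q-[x0,y0]+.5)*k)) for q in(a,b)]
    cv2.line(c,A,B,(0,255,255),1)
for xx,yy,x2,y2 in[(-37,55,-37,-55),(-37,-55,37,-55)]:
    A,B=[tuple(int(v) for v in ((q-[x0,y0]+.5)*k)) for q in(pr(xx,yy,.05),pr(x2,y2,.05))]
    cv2.line(c,A,B,(255,255,0),1)
cv2.imwrite('pics/side21.png',cv2.resize(c,(784,714)) [:600])
cv2.imwrite('pics/side21.png',cv2.resize(c,(658,600)))
```

```text
(no output)
```

View pics/side21.png

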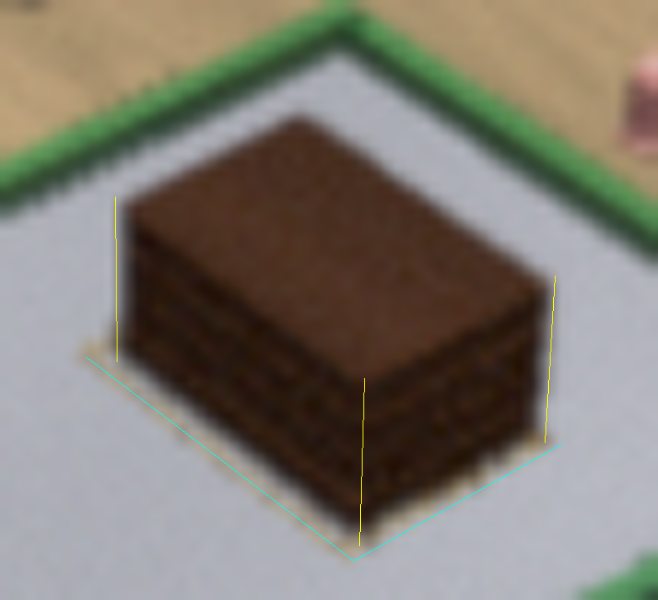

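The pile's vertical edges run parallel to the predicted verticals (x≈118, 362 and 548), so the layers are flush to about 1 mm. The brass line shows outside the pile on both visible sides. Handing in.

```bash
python3 -c "
from h import *
s=snap('side','side22.png');print(robot.get_obs()['time'],robot.close_job())"
```

```text
the job is handed in; nothing more can be done
44.1167 None
```

View pics/side22.png

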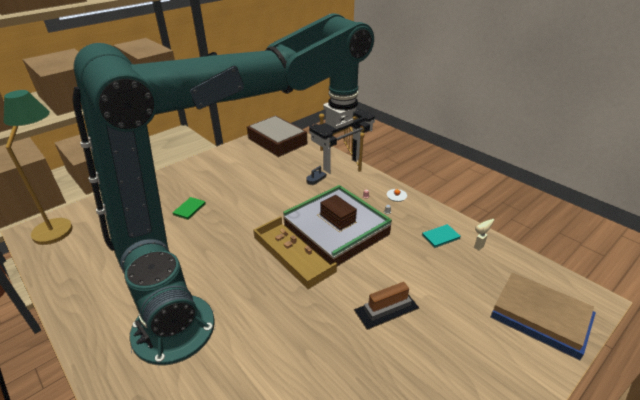

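The job is done and handed in at about 44 s: I wiped all five chips into the trough with two scraper strokes, put the scraper back on its pad, then stacked all four risers in one pile inside the outline.

- **Panel and chips:** the pictures show the panel clear and all five chips in the trough. The fingertips stayed about 30 mm above the panel during the wiping.
- **Pile:** in the side view the layers look flush to about 1 mm, and the pile is square to the outline to about 0.1°. The cameras disagree on its exact centre. The wrist and top views put the top riser 3–4 mm toward the right (−y) end, leaving about 1.5 mm of margin there; the bottom riser measures only 1–2 mm off.
- **Scraper:** it stands lengthwise on the pad. The wrist view put it 2–3 mm off centre and parallel to the pad; the top view read a 4–6 mm offset and about 1.4° of turn. The top view had shown about 5 mm before I moved the scraper, so I take most of that as camera error and left it.
- **Bystanders and look-alikes:** the flatiron, both thimbles, and the green and turquoise slabs appear where they began. I saw no knock or grip slip, and the robot was touching nothing at hand-in.

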